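# Close and lock the cube mould, rack the scrapers

### The arm

A 6-joint arm with a two-finger parallel gripper is mounted at the origin on the work surface. World frame = base frame: x ahead of the robot, y to its left, z up, the work surface at z = 0. Lengths are in m, angles in rad, forces in N, time in s.
With the tool pointing down it reaches from about 0.25 to 0.775 m from the base axis. Payload 4 kg.
Tool frame: the origin (TCP) lies midway between the tips of the shut fingers; the grasp point (between the pads) lies 19 mm behind it; z points along the fingers, y is the line along which they close (so a half turn about z gives the same grasp; the last joint's range is limited). The gripper opens to 94 mm and grips with 3 to 60 N. Pads are 16 mm wide; open, the fingers measure 119 mm over their backs; the gripper's body (75 mm by 177 mm) begins 78 mm behind the grasp point.
Start: joints at [1.228, 0.087, 1.371, -0, 1.684, -0.103], TCP at [0.131, 0.534, 0.206] pointing down, gripper open.
Joint ranges: [-3.1, 3.1], [-0.76, 2.03], [0.27, 2.55], [-1.08, 4.22], [0.17, 2.65], [-2.57, 2.57]. Speed limits (rad/s): [2.79, 2.79, 3.14, 3.14, 3.14, 3.14].

### API

Orientations are given as [roll, pitch, yaw] about the fixed x, y, z axes, in that order (R = Rz(yaw) Ry(pitch) Rx(roll)).
In Python, from bench import get_obs, snapshot, close_job gives the robot as it stands. The module is installed in compiled form; this text tells all that it offers.
- The arm moves only by the tool drive_tool, never from a script. Its argument "commands" is a list of rows, each a list of 6 numbers: the shift along the tool's x, y, z in units of 0.04 m (1.0 is 0.04 m), then the turn, a rotation vector about the tool's x, y, z in units of 0.1 rad (1.0 is 0.1 rad). In form: [[dx, dy, dz, wx, wy, wz], ...]. A call has 1 to 20 rows; each row shifts and turns the commanded pose from where the row before left it, along the tool's axes as they then stand; what a row does not reach is not made up. A row lasts 1/8 s, in which the tool goes at most 62.5 mm and 10.7 degrees, less where a joint would pass 70% of its speed; a pose out of reach is approached as far as the arm can. A call with a number of a shift or a turn outside -1 to 1 is refused whole. A call with a gripper value outside its range is refused whole. "gripper" is the closure, from 0 (fully open) to 1 (shut), set as the call begins (left out, the last holds). The fingers move at their own pace and stop on an object; the grip force is fixed at half the most. Time passes only in rows, so rows that do not move let the fingers close. It gives the time, the measured TCP pose, the force, the opening and the grip force at its end, in the units of the state.
- get_obs(): the state, without advancing time (a new reading comes with each control period).
- snapshot(name): name is "side" or "top"; returns a dict with "image" (384x512x3 uint8, blue, green, red), "range_z" (384x512 float32, m along the optical axis (not along the pixel's ray), 0 where there is no reading), "fx", "fy", "cx", "cy" (pixels), "k1" (the pictures are not rectified: a ray, as slopes to the right and down, at radius r is drawn at 1 + k1 r^2 times it, then the intrinsics apply), "rvec" (rotation vector, rad) and "tvec" (3), from world to camera coordinates, as OpenCV has them. Camera axes: x right, y down, z forward; pixel columns grow to the right and rows downward; lengths in m; the calibration is good to about 2 mm. A picture is of the moment at which its call begins.
- close_job(): hands the job in; it is judged then, once.
The state is a dict: "time": time; "joint_positions": joint angles; "qvel": joint speeds; "joint_torque": joint torques, N m; "tool_pos": TCP position; "ee_rot": TCP orientation; "wrist_force": force on the tool from outside, world axes, zero at the start; "wrist_torque": the same for the moment, N m; "width": finger opening in m; "finger_force": force on a finger pad.
Only numpy, scipy, OpenCV 4.12 (cv2) and the standard library are available. Lean on these libraries where they do the work, as an engineer would, in place of code of your own. Each camera call takes 0.05 s, during which the arm holds its last target. There are 200 camera calls.

### The job

Get the cube mould ready for casting: flip the ratchet's reversing lever over to tighten, work the ratchet handle until the side plate is fully closed, and then slide the locking pin through both eyes so that its end stands out beyond the second one. Put every scraper away blade first into a slot of the plywood block, pushed home up to its handle, one to a slot, in any slot and at any time. Leave the lever at tighten and leave the can, the mortar prism and the tin alone.

Things in the scene. Friction and masses are not known exactly. Their poses are not given: they have to be found in the camera images.
- mould: steel cube mould fixed to the table: dark base plate 180 x 240 mm, 15 mm thick, walls up to 65 mm high. Origin on the table top; x axis: the direction in which the moving side plate closes (roughly away from the robot), z up; the base reaches from x -110 to +70 and y -115 to +125 mm. The ratchet stands on its left (+y), the eye for the pin on its right (-y)
- plate (a joint): moving steel side plate of the mould, sliding along the mould's x: 0 fully open, 0.040 m closed (stop). The ratchet's pinion drives it by a rack, 20 mm per radian driven; it stays where it is left. It carries a second square eye, which comes in line with the fixed eye only when the plate is closed
- handle (a joint): ratchet handle, turning level about the spindle, 0 to 1.30 rad between stops, growing anticlockwise from above (knob towards the robot). Teeth 0.39 rad apart. Lever at tighten: growing drives the plate closed (about 13 N at the knob), falling clicks back idly (5 N). Lever at loosen: falling opens the plate, growing is idle. Closing takes two strokes or more
- pawl (a joint): reversing lever on top of the ratchet head, turning about the spindle relative to the handle: -0.5 loosen, +0.5 rad tighten, growing anticlockwise from above; takes 0.12 N m and stays where it is left. Below about 0.35 the tightening pawl may not engage. It starts on the loosen side
- spindle (a point): point on the vertical axis about which handle and reversing lever turn, at the top of the round ratchet head (84 mm across, 80 mm above the table)
- knob (a point): middle of the upright black round knob at the end of the ratchet handle, 22 mm thick, 44 mm high (its top 22 mm above this point), 100 mm from the spindle axis; it may be gripped or hooked from above. It is fixed to the handle, so it turns with it in the grip
- lever_tab (a point): middle of the upright tab at the end of the reversing lever, 45 mm from the spindle axis, on the side opposite the handle; the tab is 8 mm thick (across its swing), 18 mm long and stands from 88 to 118 mm above the table. Push it sideways from above
- eye_mouth (a point): centre of the outer mouth of the fixed square eye, 55 mm above the table: hole 20 x 20 mm, 40 mm long, running along the mould's +y, open at both ends. After a gap of 10 mm comes the plate's eye (same hole, 15 mm thick), ending 65 mm from this point; behind it 90 mm are free. The pin enters here towards the mould's +y. Frame: the mould's
- pin_grip (a point): steel locking pin lying on the table: this is the middle of its square aluminium grip, 16 x 16 mm and 55 mm long; a round shaft 12 mm thick reaches to 127.5 mm from this point along +x, with a round end; its own x axis points from the grip to the tip
- pin_tip (a point): very end of the pin's shaft, on its axis, 127.5 mm from pin_grip
- rack: low plywood slotted block fixed to the table, 85 mm deep, 210 mm wide, 36 mm high, with three level slots side by side, open at the front. Origin at the table top under the middle of the front face; x axis points into the slots, z up
- slot0 (a point): centre of the mouth of slot 0 of the block, 18 mm above the table: 54 mm wide, 16 mm high (10 to 26 mm above the table), 85 mm deep, running along the block's x. The slots are 66 mm apart
- scraper0_grip (a point): flat scraper lying on the table (may be absent): middle of its wooden handle, 90 mm long, 22 wide, 20 high; x axis to the blade, z up. The steel blade, 70 mm long, 44 wide, 4 thick, flush with the handle's underside, begins 45 mm from this point. It balances about 40 mm ahead of this point: grip the handle near its blade end
- scraper0_edge (a point): middle of the scraper's front blade edge, at half thickness (2 mm above its underside), 115 mm ahead of the handle's middle
- slot1 (a point): centre of the mouth of slot 1 of the block, 18 mm above the table: 54 mm wide, 16 mm high (10 to 26 mm above the table), 85 mm deep, running along the block's x. The slots are 66 mm apart
- scraper1_grip (a point): flat scraper lying on the table (may be absent): middle of its wooden handle, 90 mm long, 22 wide, 20 high; x axis to the blade, z up. The steel blade, 70 mm long, 44 wide, 4 thick, flush with the handle's underside, begins 45 mm from this point. It balances about 40 mm ahead of this point: grip the handle near its blade end
- scraper1_edge (a point): middle of the scraper's front blade edge, at half thickness (2 mm above its underside), 115 mm ahead of the handle's middle
- slot2 (a point): centre of the mouth of slot 2 of the block, 18 mm above the table: 54 mm wide, 16 mm high (10 to 26 mm above the table), 85 mm deep, running along the block's x. The slots are 66 mm apart
- scraper2_grip (a point): flat scraper lying on the table (may be absent): middle of its wooden handle, 90 mm long, 22 wide, 20 high; x axis to the blade, z up. The steel blade, 70 mm long, 44 wide, 4 thick, flush with the handle's underside, begins 45 mm from this point. It balances about 40 mm ahead of this point: grip the handle near its blade end
- scraper2_edge (a point): middle of the scraper's front blade edge, at half thickness (2 mm above its underside), 115 mm ahead of the handle's middle
- can: bystander: plain drink can 115 mm high, 66 mm wide, origin under it; leave it alone
- prism: bystander: mortar prism 40 x 40 x 160 mm, origin under it; leave it alone
- tin: bystander: sample tin 80 mm wide, 50 mm high, origin under it; leave it alone
Things that resemble listed ones, but are neither listed nor needed, are in the scene too. There is more than one size of the rack; the job needs the larger.

How it is judged:
On the way, in this order (a step that is already met when the one before it is completed fails the run):
1. the reversing lever is flipped to tighten (value of joint pawl above 0.35 rad), for 0.2 s.
2. the plate is ratcheted fully closed with the lever at tighten (value of joint pawl above 0.3 rad and value of joint plate above 0.037 m), for 0.2 s.
3. the locking pin is through both eyes (all of step 2 and y of pin_tip in the frame of mould between -0.037 and 0.02 m and x of pin_tip in the frame of mould between -0.048 and -0.028 m and z of pin_tip in the frame of mould between 0.043 and 0.067 m and x of pin_grip in the frame of mould between -0.048 and -0.028 m and angle between the x axis of pin_grip and the y axis of mould, either way round below 0.2 rad), for 0.2 s.
At the end, for the whole second after the job is handed in: Lever at tighten (over 0.3 rad), plate within 3 mm of closed, pin at rest through both eyes, its tip 8 mm or more beyond the second, in line within 0.2 rad; every scraper at rest in a slot, blade first, edge 55 mm or more inside, in line within 0.2 rad (all of step 3 and linear speed of each of pin, scraper0, scraper1, scraper2 below 0.02 m/s and x of scraper0_edge in the frame of rack between 0.055 and 0.09 m and y of scraper0_edge in the frame of rack between -0.1 and 0.1 m and z of scraper0_edge in the frame of rack between 0.008 and 0.028 m and angle between the x axis of each of scraper0_edge, scraper1_edge, scraper2_edge and the x axis of rack, either way round below 0.2 rad and x of scraper1_edge in the frame of rack between 0.055 and 0.09 m and y of scraper1_edge in the frame of rack between -0.1 and 0.1 m and z of scraper1_edge in the frame of rack between 0.008 and 0.028 m and x of scraper2_edge in the frame of rack between 0.055 and 0.09 m and y of scraper2_edge in the frame of rack between -0.1 and 0.1 m and z of scraper2_edge in the frame of rack between 0.008 and 0.028 m); the robot touches nothing.
It fails at once if the can is moved more than 30 mm (distance of can from where it was at the start of the episode above 0.03 m).
It fails at once if the prism is moved more than 30 mm (distance of prism from where it was at the start of the episode above 0.03 m).
It fails at once if the tin is moved more than 30 mm (distance of tin from where it was at the start of the episode above 0.03 m).
Of scraper0, scraper1, scraper2 only 2 to 3 are there at a start; the rules pass over those that are not, and their reading is None.
At some moment in a run one of pin, scraper0, scraper1, scraper2 may be knocked a few centimetres aside while the robot is not near it.
It also fails if it takes over 200 s, if anything falls off the work surface, if the arm or the gripper's body presses on something with over 40 N, if the wrist force passes 120 N, or if a joint passes its speed limit or range.

## Working session

There is one attempt and no reset: what is moved stays moved. The work goes in short steps, Python scripts to look and compute and a tool call to move; the robot and the scene stay as the last step left them, time stands still between calls to the robot, and variables do not carry over. Pictures are saved under pics/ and viewed, at most 14 in all, crops included, and the job is handed in when it is done.

Besides the shell and the picture viewer there is one more tool, called after "Call:" by a JSON object that holds its "op" and its "data", one argument or row to a line. drive_tool: Moves the arm, as the interface text tells. Its arguments: {"type":"object","properties":{"commands":{"type":"array"},"gripper":{"type":"number"}},"required":["commands"]}

```bash
mkdir -p pics; cat > h.py <<'E'
import numpy as np, cv2
from bench import get_obs, snapshot, close_job
from scipy.spatial.transform import Rotation as R
def snap(n):
    s=snapshot(n); np.savez(f'{n}.npz',**s); return s
def load(n): return dict(np.load(f'{n}.npz'))
def ray(s,u,v):
    x=(u-s['cx'])/s['fx']; y=(v-s['cy'])/s['fy']; a,b=x,y
    for _ in range(20):
        f=1+s['k1']*(a*a+b*b); a,b=x/f,y/f
    return np.stack([a,b,np.ones_like(a)],-1)
def Rt(s): return cv2.Rodrigues(np.array(s['rvec'],float))[0],np.array(s['tvec'],float).ravel()
def cloud(s):
    v,u=np.mgrid[0:384,0:512].astype(float)
    r,t=Rt(s); P=ray(s,u,v)*s['range_z'][...,None]
    return (P-t)@r   # world
def onplane(s,u,v,z):
    r,t=Rt(s); d=ray(s,np.float64(u),np.float64(v))@r; c=-r.T@t
    return c+d*(z-c[2])/d[2]
def proj(s,p):
    r,t=Rt(s); q=r@np.asarray(p,float)+t; a=q[:2]/q[2]; a=a*(1+s['k1']*(a@a))
    return a*[s['fx'],s['fy']]+[s['cx'],s['cy']]
E
python3 - <<'E'
from h import *
for n in('top','side'):
    s=snap(n); r,t=Rt(s); print(n,-r.T@t,s['fx'],s['k1'],r[2])
    cv2.imwrite(f'pics/{n}0.png',cv2.resize(s['image'],(800,600),interpolation=cv2.INTER_CUBIC))
o=get_obs();print(o['tool_pos'],o['ee_rot'],o['time'])
E
```

```text
top [ 0.34568762 -0.00582116  1.45539476] 474.1881588180798 -0.19663945137864539 [ 0.12235549 -0.01091159 -0.99242636]
side [-0.0454131  -0.70449163  0.62210835] 381.71775350033715 -0.08724502764202685 [ 0.54035388  0.65856584 -0.5237449 ]
[0.13047038 0.53380399 0.20441823] [-3.13962381e+00 -1.79196898e-04  2.90182268e+00] 0.1
```

View pics/top0.png

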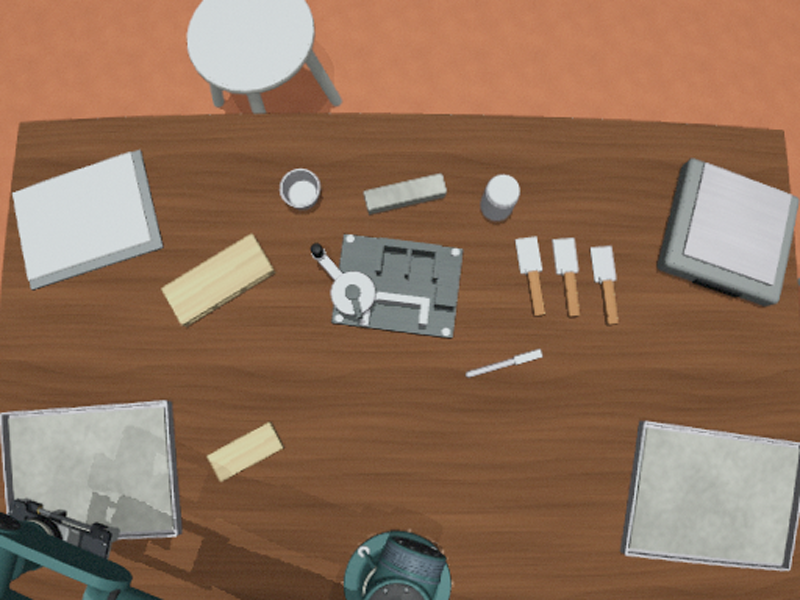

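View pics/side0.png

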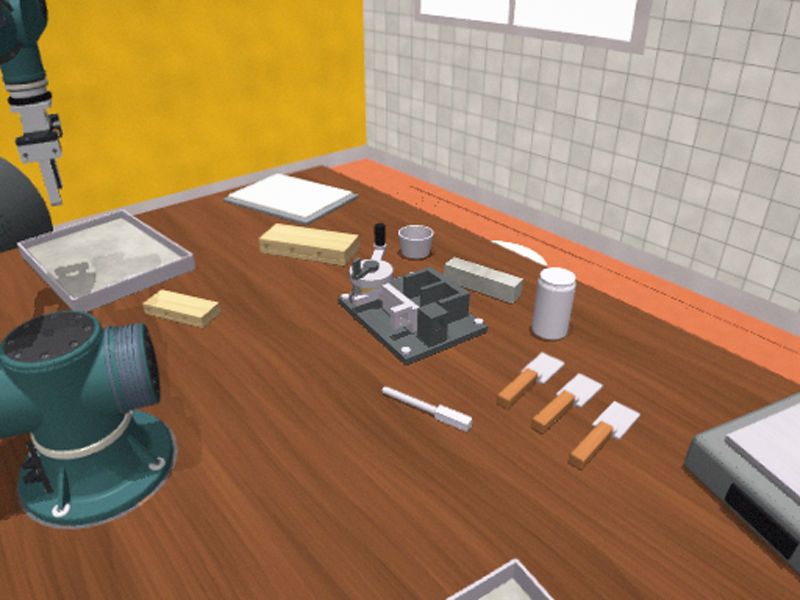

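The top view shows (800x600 px) the mould at (400,285), ratchet head at (352,293), knob at (317,250), the lever pointing toward the robot at (358,312), the pin from (468,375) tip to (540,354), three scrapers at (530,275), (566,275) and (605,285), and the large block at (218,280). The side view shows dark dots on the block's long face at (305,247).

```bash
python3 - <<'E'
from h import *
t=load('top');s=load('side')
a=cv2.resize(t['image'][140:230,95:305],(800,343),interpolation=cv2.INTER_CUBIC)
b=cv2.resize(s['image'][135:235,155:325],(425,250),interpolation=cv2.INTER_CUBIC)
c=cv2.resize(s['image'][140:175,160:235],(375,250),interpolation=cv2.INTER_CUBIC)
cv2.imwrite('pics/c1.png',np.vstack([a,np.hstack([b,c])]))
P=cloud(t);np.save('P.npy',P)
hsv=cv2.cvtColor(t['image'],cv2.COLOR_BGR2HSV)
def blobs(m,zlo,zhi,name,minA=15):
    m=(m&(P[...,2]>zlo)&(P[...,2]<zhi)&(P[...,0]>.1)&(P[...,0]<.85)&(abs(P[...,1])<.65)).astype(np.uint8)
    n,l,st,ce=cv2.connectedComponentsWithStats(m)
    for i in range(1,n):
        if st[i,4]<minA: continue
        q=P[l==i]; r=cv2.minAreaRect(q[:,:2].astype(np.float32)*1000)
        print(name,st[i,4],ce[i].round(1),'rect',np.round(r[0],1),np.round(r[1],1),round(r[2],1),'z',np.percentile(q[:,2],[5,50,95]).round(4))
H,S,V=hsv[...,0].astype(int),hsv[...,1].astype(int),hsv[...,2].astype(int)
blobs((H>15)&(H<35)&(S>50)&(V>150),.01,.06,'ply')
blobs((H>5)&(H<20)&(S>130)&(V>150),.01,.04,'handle')
blobs((S<40)&(V>150),-.01,.03,'white')
blobs((S<60)&(V<60),.06,.2,'knob')
blobs((P[...,2]>.07),.07,.085,'head')
blobs((P[...,2]>.1),.09,.13,'tall',5)
E
```

```text
ply 1789 [138.8 178.2] rect [589.9 360.1] [ 88.3 211.9] 32.0 z [0.0315 0.0364 0.0415]
ply 819 [156.6 288.7] rect [254.  296.4] [ 57.3 139. ] 29.3 z [0.019  0.024  0.0288]
white 2575 [ 75.8 136.3] rect [742.5 598.2] [226.2 171.9] 16.5 z [0.0057 0.0119 0.0175]
white 232 [193.  123.2] rect [773.7 198.6] [50.7 57.2] 17.3 z [-0.0004  0.0051  0.0112]
white 25 [223.6 152. ] rect [675.5  99.4] [16.  13.2] 79.0 z [0.0163 0.0187 0.0257]
white 309 [338.  162.6] rect [ 648.6 -259.8] [72.6 46.8] 8.9 z [-0.001   0.0044  0.013 ]
white 309 [361.5 163.1] rect [ 649.1 -334.9] [75.8 46.9] 4.2 z [-0.0017  0.0039  0.0134]
white 306 [385.6 168.2] rect [ 633.5 -413.2] [75.1 49.4] 3.5 z [-0.0017  0.004   0.0123]
white 26 [291.3 160.9] rect [ 649.4 -110.9] [15.8 14.1] 80.8 z [0.0133 0.0197 0.0247]
white 24 [216.3 203.1] rect [517.  117.8] [13.3 16.1] 2.4 z [0.0136 0.0208 0.0263]
white 30 [285.1 211.8] rect [491.9 -92.5] [16.  17.8] 25.5 z [0.0121 0.0199 0.025 ]
white 203 [324.9 231.7] rect [ 429.4 -209.2] [ 16.1 155. ] 17.7 z [0.007  0.0136 0.0207]
white 3746 [ 76.9 291.8] rect [226.3 554.4] [230.1 209.7] 5.
[... 342 characters left out ...]
z [0.1435 0.1716 0.1945]
head 884 [453.  141.1] rect [ 725.4 -630.5] [ 93.9 201.3] 73.5 z [0.0703 0.0729 0.0771]
head 21 [314.8 132. ] rect [ 728.6 -176.6] [43.8  8.5] 54.8 z [0.0713 0.0776 0.0843]
head 628 [222.6 183.2] rect [579.4 109.4] [146.9  81.6] 45.9 z [0.0722 0.0774 0.0828]
head 143 [285.4 189.1] rect [553.2 -89.2] [39.2 36.9] 84.7 z [0.0706 0.0741 0.0776]
head 53 [271.2 200.3] rect [518.5 -47.4] [14.6 36.3] 83.0 z [0.0716 0.0743 0.0775]
tall 374 [321.4 122.2] rect [ 748.2 -194.1] [62.7 62.6] 40.9 z [0.1041 0.1147 0.1198]
tall 54 [202.4 159.4] rect [631.5 153.1] [19. 20.] 53.0 z [0.1064 0.1243 0.1287]
tall 21 [229.1 200. ] rect [514.4  73.6] [17.5  8. ] 19.2 z [0.1043 0.1158 0.1219]
```

View pics/c1.png

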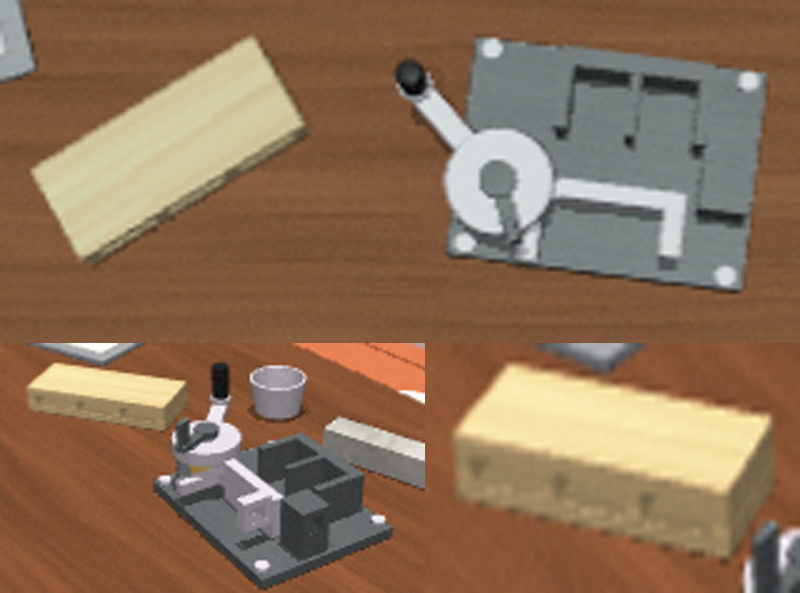

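The crop shows three slot openings (dark notches) on the block's face toward the mould and robot, the lever tab at the near side of the head, and the plate's arm with its second eye beside the fixed eye block.

```bash
python3 - <<'E'
from h import *
t=load('top');P=np.load('P.npy');im=t['image'].astype(int)
# head: white pixels at z .07-.088
m=((P[...,2]>.068)&(P[...,2]<.09)&(im.min(-1)>150)).astype(np.uint8);m[:, :205]=0;m[:,238:]=0;m[:170]=0;m[210:]=0
c=max(cv2.findContours(m,0,2)[0],key=cv2.contourArea)
for k in (7,9,13):
    o=cv2.morphologyEx(m,cv2.MORPH_CLOSE,np.ones((9,9))); o=cv2.morphologyEx(o,cv2.MORPH_OPEN,cv2.getStructuringElement(2,(k,k)))
    cc=max(cv2.findContours(o,0,2)[0],key=cv2.contourArea); (u,v),r=cv2.minEnclosingCircle(cc); print('spindle',u,v,r,onplane(t,u,v,.08))
# knob top centre, tab top centroid by pixels
for nm,lo,hi,(u0,u1,v0,v1) in(('knob',.112,.14,(190,212,148,172)),('tab',.104,.13,(218,240,188,210))):
    q=np.argwhere((P[v0:v1,u0:u1,2]>lo)&(P[v0:v1,u0:u1,2]<hi)); v,u=q.mean(0)+[v0,u0]; print(nm,len(q),onplane(t,u,v,.127 if nm=='knob' else .118))
hsv=cv2.cvtColor(t['image'],cv2.COLOR_BGR2HSV)
for u,v in((343,188),(366,188),(391,193)): print(hsv[v,u],end=' ')
print(hsv[230,250])
# scraper handles + pin on height
for u0,u1 in((325,352),(352,374),(374,400)):
    reg=np.zeros(P.shape[:2],bool);reg[145:212,u0:u1]=1
    for nm,mm,z in(('blade',(hsv[...,1]<50)&(hsv[...,2]>140),.004),('handle',(hsv[...,1]>165)&(hsv[...,2]>150),.02)):
        q=np.argwhere(reg&mm); w=np.array([onplane(t,u,v,z)[:2] for v,u in q],np.float32)*1000
        r=cv2.minAreaRect(w);print(nm,len(q),np.round(r[0]),np.round(r[1]),round(r[2],1),'mean',w.mean(0).round(1))
q=np.argwhere((hsv[...,1]<60)&(hsv[...,2]>120)&(np.arange(384)[:,None]>218)&(np.arange(384)[:,None]<246)&(np.arange(512)>290)&(np.arange(512)<355))
w=np.array([onplane(t,u,v,.014)[:2] for v,u in q],np.float32)*1000;r=cv2.minAreaRect(w);print('pin',np.round(r[0],1),np.round(r[1],1),r[2])
q=np.argwhere((P[...,2]>.03)&(P[...,2]<.045)&(hsv[...,1]>50)&(hsv[...,2]>150)&(np.arange(512)<180)&(np.arange(512)>100)&(np.arange(384)[:,None]<215))
w=np.array([onplane(t,u,v,.036)[:2] for v,u in q],np.float32)*1000;r=cv2.minAreaRect(w);print('ply',np.round(r[0],1),np.round(r[1],1),r[2],cv2.boxPoints(r).round())
E
```

```text
spindle 223.0 184.0 17.691905975341797 [0.5659718  0.09446943 0.08      ]
spindle 224.25555419921875 185.25555419921875 15.917860984802246 [0.562268   0.09070683 0.08      ]
spindle 224.30487060546875 186.30487060546875 14.845345497131348 [0.55915124 0.09050538 0.08      ]
knob 47 [0.63050496 0.15274225 0.127     ]
tab 20 [0.51354159 0.0734898  0.118     ]
[ 15 120 193] [ 15 121 192] [ 15 121 191] [ 13 143 127]
blade 321 [ 650. -259.] [72. 46.] 8.3 mean [ 650.  -258.9]Traceback (most recent call last):
  File "<stdin>", line 20, in <module>
cv2.error: OpenCV(4.12.0) /io/opencv/modules/imgproc/src/convhull.cpp:143: error: (-215:Assertion failed) total >= 0 && (depth == CV_32F || depth == CV_32S) in function 'convexHull'
```

```bash
python3 - <<'E'
from h import *
t=load('top');P=np.load('P.npy')
hsv=cv2.cvtColor(t['image'],cv2.COLOR_BGR2HSV)
U=np.arange(512)[None];V=np.arange(384)[:,None]
print('spindle',onplane(t,225.7,187.8,.08))
def rect(nm,m,z):
    q=np.argwhere(m)
    if len(q)<5: print(nm,len(q));return
    w=np.array([onplane(t,u,v,z)[:2] for v,u in q],np.float32)*1000;r=cv2.minAreaRect(w)
    print(nm,len(q),np.round(r[0],1),np.round(r[1],1),round(r[2],1),'mean',w.mean(0).round(1))
for u0,u1 in((325,352),(352,374),(374,400)):
    reg=(V>145)&(V<212)&(U>=u0)&(U<u1)
    rect('blade',reg&(hsv[...,1]<50)&(hsv[...,2]>140),.004)
    rect('handle',reg&(hsv[...,1]>90)&(hsv[...,2]>165),.02)
rect('pin',(hsv[...,1]<60)&(hsv[...,2]>120)&(V>218)&(V<246)&(U>290)&(U<355),.014)
rect('ply',(P[...,2]>.03)&(P[...,2]<.045)&(hsv[...,2]>150)&(U<180)&(U>100)&(V<215),.036)
E
```

```text
spindle [0.55474565 0.08632536 0.08      ]
blade 321 [ 649.9 -258.8] [71.8 45.7] 8.3 mean [ 650.  -258.9]
handle 169 [ 569.3 -270.7] [85.8 19.1] 8.6 mean [ 568.8 -270.7]
blade 319 [ 648.7 -334.1] [72.2 46.6] 5.6 mean [ 649.2 -334.3]
handle 160 [ 568.9 -342.4] [85.2 19.3] 6.1 mean [ 567.7 -342.3]
blade 312 [ 633.5 -412. ] [72.6 46. ] 6.3 mean [ 633.9 -412.1]
handle 158 [ 553.  -420.8] [83.7 19.2] 6.8 mean [ 553.3 -420.6]
pin 238 [ 430.5 -205.8] [ 18.1 156.1] 16.0 mean [ 432. -213.]
ply 1792 [588.8 359.7] [ 86.8 211.7] 31.3 mean [589.  359.5]
```

Call:
{"op": "drive_tool", "data": {
  "commands": [
    [0,0,0,0,0,0.95],
    [0,0,0,0,0,0.95],
    [0,0,0,0,0,0.95],
    [0,0,0,0,0,0.95],
    [0,0,0,0,0,0.95],
    [0,0,0,0,0,0.95],
    [0,0,0,0,0,0.95],
    [0,0,0,0,0,0.95],
    [0,0,0,0,0,0.95],
    [0,0,0,0,0,0.95],
    [0,0,0,0,0,0.95],
    [0,0,0,0,0,0.95],
    [0,0,0,0,0,0.95],
    [0,0,0,0,0,0.95]
  ],
  "gripper": 1
}}

```text
time: 1.85
tool_pos: [0.1305, 0.5339, 0.2048]
ee_rot: [-3.141, 0.001, 1.569]
wrist_force: [-0.2, -0.2, 0.9]
width: 0.0003
finger_force: 0.0
```

Call:
{"op": "drive_tool", "data": {
  "commands": [
    [-0.9,0.78,0,0,0,0],
    [-0.9,0.78,0,0,0,0],
    [-0.9,0.78,0,0,0,0],
    [-0.9,0.78,0,0,0,0],
    [-0.9,0.78,0,0,0,0],
    [-0.9,0.78,0,0,0,0],
    [-0.9,0.78,0,0,0,0],
    [-0.9,0.78,0,0,0,0],
    [-0.9,0.78,0,0,0,0],
    [-0.9,0.78,0,0,0,0],
    [-0.9,0.78,0,0,0,0],
    [-0.9,0.78,0,0,0,0],
    [0,0,0,0,0,0]
  ]
}}

```text
time: 3.48
tool_pos: [0.5064, 0.1003, 0.2042]
ee_rot: [-3.14, 0.001, 1.567]
wrist_force: [-0.0, 0.1, -0.2]
width: 0.0005
finger_force: 0.0
```

Call:
{"op": "drive_tool", "data": {
  "commands": [
    [0,0,0.9,0,0,0],
    [0,0,0.9,0,0,0],
    [0,0,0.9,0,0,0],
    [0,0,0,0,0,0],
    [-0.25,0,0,0,0,0],
    [-0.25,0,0,0,0,0],
    [-0.25,0,0,0,0,0],
    [-0.25,0.05,0,0,0,0],
    [-0.15,0.1,0,0,0,0],
    [-0.1,0.15,0,0,0,0],
    [-0.1,0.15,0,0,0,0],
    [0,0.1,0,0,0,0],
    [0,0,0,0,0,0]
  ]
}}

```text
time: 5.1
tool_pos: [0.5267, 0.0476, 0.097]
ee_rot: [-3.138, 0.002, 1.571]
wrist_force: [-4.7, -1.5, 2.5]
width: 0.0006
finger_force: 2.0
```

```bash
python3 - <<'E'
from h import *
t=snap('top');s=snap('side')
a=cv2.resize(t['image'][130:230,180:310],(780,600),interpolation=cv2.INTER_CUBIC)[:, :480]
b=cv2.resize(s['image'][140:220,205:255],(320,512),interpolation=cv2.INTER_CUBIC);b=cv2.copyMakeBorder(b,0,88,0,0,0)
cv2.imwrite('pics/c2.png',np.hstack([a,b]));P=cloud(t)
E
```

```text
(no output)
```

View pics/c2.png

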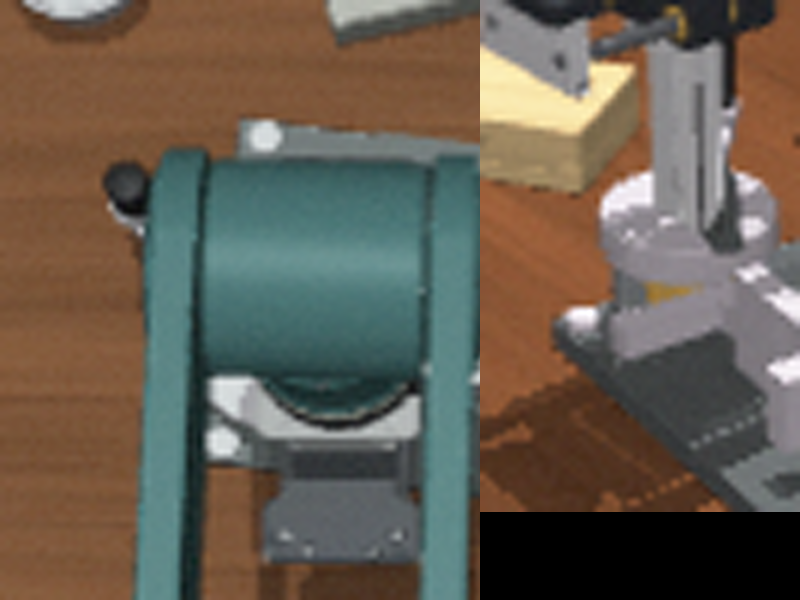

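The arm hides the head; the side crop shows the tab just beyond the closed fingers at (725,215), and the knob is hardly moved, at (127,185). I'll push a little further to confirm the stop.

Call:
{"op": "drive_tool", "data": {
  "commands": [
    [-0.05,0.1,0,0,0,0],
    [0,0,0,0,0,0]
  ]
}}

```text
time: 5.45
tool_pos: [0.5314, 0.0462, 0.097]
ee_rot: [-3.141, 0.001, 1.572]
wrist_force: [-2.9, -0.7, -0.3]
width: 0.0004
finger_force: 1.3
```

Call:
{"op": "drive_tool", "data": {
  "commands": [
    [0.3,-0.3,-0.2,0,0,0],
    [0,-0.5,-1,0,0,0],
    [0,-1,-1,0,0,0],
    [0,-1,0,0,0,0],
    [0,-1,0,0,0,0],
    [0,-1,0,0,0,0],
    [0,-1,0,0,0,0]
  ]
}}

```text
time: 6.32
tool_pos: [0.2988, 0.059, 0.1863]
ee_rot: [3.138, -0.001, 1.573]
wrist_force: [-0.2, 0.4, -0.5]
width: 0.0005
finger_force: 0.0
```

```bash
python3 - <<'E'
from h import *
t=snap('top')
a=cv2.resize(t['image'][130:230,180:310],(780,600),interpolation=cv2.INTER_CUBIC)
cv2.imwrite('pics/c3.png',a);P=cloud(t)
for nm,lo,hi,(u0,u1,v0,v1) in(('knob',.112,.14,(190,212,148,172)),('tab',.104,.13,(218,245,188,212))):
    q=np.argwhere((P[v0:v1,u0:u1,2]>lo)&(P[v0:v1,u0:u1,2]<hi)); v,u=q.mean(0)+[v0,u0]; p=onplane(t,u,v,.127 if nm=='knob' else .118)[:2]-[.5555,.0862]; print(nm,len(q),u,v,p,np.hypot(*p),np.degrees(np.arctan2(p[1],p[0])))
E
```

```text
knob 50 198.4 162.54 [0.06460304 0.07661593] 0.10021753021270619 49.862197326581686
tab 15 240.8 188.8 [-0.00905191 -0.04556739] 0.046457765438059115 -101.23547965498523
```

View pics/c3.png

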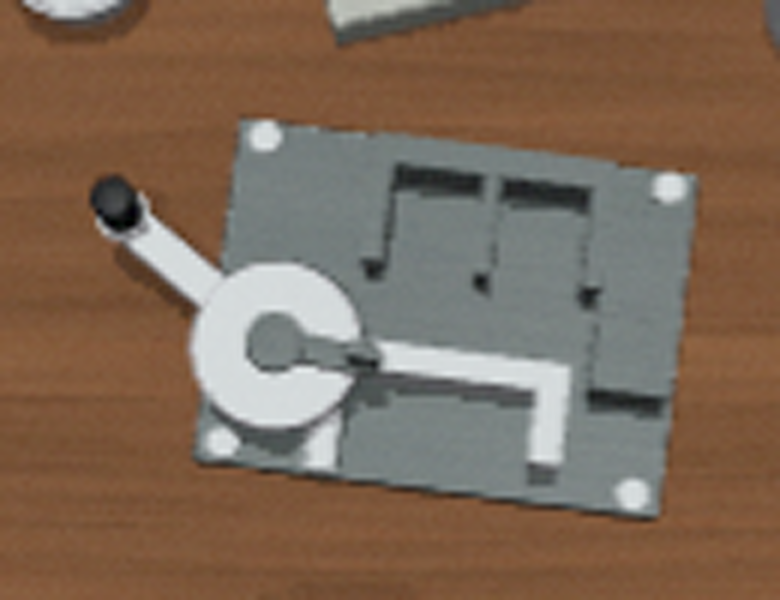

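Lever is at tighten (≈+0.50 relative to the handle); the knob is at crop (117,202), the tab at (362,355), and the handle has drifted about 0.14 rad. Now onto the knob.

Call:
{"op": "drive_tool", "data": {
  "commands": [
    [0.29,0.89,0,0,0,0],
    [0.29,0.89,0,0,0,0],
    [0.29,0.89,0,0,0,0],
    [0.29,0.89,0,0,0,0],
    [0.29,0.89,0,0,0,0],
    [0.29,0.89,0,0,0,0],
    [0.29,0.89,0,0,0,0],
    [0.29,0.89,0,0,0,0],
    [0.29,0.89,0,0,0,0],
    [0,0,0,0,0,1],
    [0,0,0,0,0,1],
    [0,0,0,0,0,1],
    [0,0,0,0,0,1],
    [0,0,0,0,0,1],
    [0,0,0,0,0,1],
    [0,0,0,0,0,1],
    [0,0,0,0,0,0]
  ],
  "gripper": 0.7
}}

```text
time: 8.5
tool_pos: [0.6202, 0.164, 0.1862]
ee_rot: [3.14, -0.002, 0.874]
wrist_force: [0.7, -0.4, 0.1]
width: 0.0282
finger_force: 0.0
```

Call:
{"op": "drive_tool", "data": {
  "commands": [
    [0,0,0.8,0,0,0],
    [0,0,0.8,0,0,0],
    [0,0,0.7,0,0,0],
    [0,0,0,0,0,0],
    [-0.0125,-0.25,0,0,0,-1],
    [-0.0125,-0.25,0,0,0,-1],
    [-0.0125,-0.25,0,0,0,-1],
    [0,0,0,0,0,0]
  ]
}}

```text
time: 9.5
tool_pos: [0.5977, 0.1775, 0.0955]
ee_rot: [3.132, -0.001, 1.173]
wrist_force: [6.8, -2.9, -4.3]
width: 0.0283
finger_force: 3.6
```

Call:
{"op": "drive_tool", "data": {
  "commands": [
    [-0.0125,-0.25,0,0,0,-1],
    [-0.0125,-0.25,0,0,0,-1],
    [-0.0125,-0.25,0,0,0,-1],
    [-0.0125,-0.25,0,0,0,-1],
    [-0.0125,-0.25,0,0,0,-1],
    [-0.0125,-0.25,0,0,0,-1],
    [-0.0125,-0.25,0,0,0,-1],
    [-0.0125,-0.25,0,0,0,-1],
    [0,0,0,0,0,0]
  ]
}}

```text
time: 10.62
tool_pos: [0.5298, 0.1814, 0.0963]
ee_rot: [3.108, 0.006, 1.972]
wrist_force: [32.9, 8.0, -20.4]
width: 0.0287
finger_force: 16.3
```

```bash
python3 - <<'E'
from h import *
t=snap('top');s=snap('side')
a=cv2.resize(t['image'][130:230,170:290],(480,400),interpolation=cv2.INTER_CUBIC)
b=cv2.resize(s['image'][120:220,205:285],(320,400),interpolation=cv2.INTER_CUBIC)
cv2.imwrite('pics/c4.png',np.hstack([a,b]))
E
```

```text
(no output)
```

View pics/c4.png

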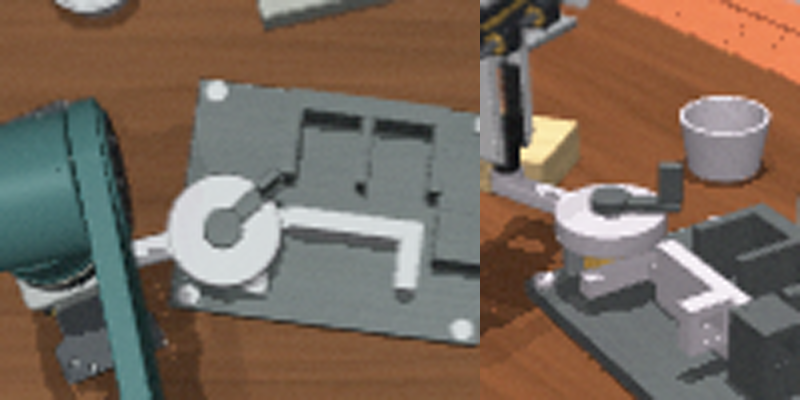

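The top crop shows the handle stopped near 107° with the second eye at (405,290), moved about 15 mm; likely the end stop. Going back.

Call:
{"op": "drive_tool", "data": {
  "commands": [
    [-0.0125,0.25,0,0,0,1],
    [-0.0125,0.25,0,0,0,1],
    [-0.0125,0.25,0,0,0,1],
    [-0.0125,0.25,0,0,0,1],
    [-0.0125,0.25,0,0,0,1],
    [-0.0125,0.25,0,0,0,1],
    [-0.0125,0.25,0,0,0,1],
    [-0.0125,0.25,0,0,0,1],
    [-0.0125,0.25,0,0,0,1],
    [-0.0125,0.25,0,0,0,1],
    [-0.0125,0.25,0,0,0,1],
    [-0.0125,0.25,0,0,0,1],
    [0,0,0,0,0,0]
  ]
}}

```text
time: 12.35
tool_pos: [0.6286, 0.1565, 0.0956]
ee_rot: [3.139, -0.003, 0.773]
wrist_force: [-0.1, -0.9, -1.1]
width: 0.0281
finger_force: 0.0
```

Call:
{"op": "drive_tool", "data": {
  "commands": [
    [-0.0125,0.25,0,0,0,1],
    [-0.0125,0.25,0,0,0,1],
    [0,0,0,0,0,0]
  ]
}}

```text
time: 12.72
tool_pos: [0.6405, 0.1405, 0.0948]
ee_rot: [3.14, -0.002, 0.574]
wrist_force: [0.0, -0.7, -1.1]
width: 0.0281
finger_force: 0.0
```

```bash
python3 - <<'E'
from h import *
t=snap('top')
cv2.imwrite('pics/c5.png',cv2.resize(t['image'][130:230,170:290],(480,400),interpolation=cv2.INTER_CUBIC))
E
```

```text
(no output)
```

View pics/c5.png

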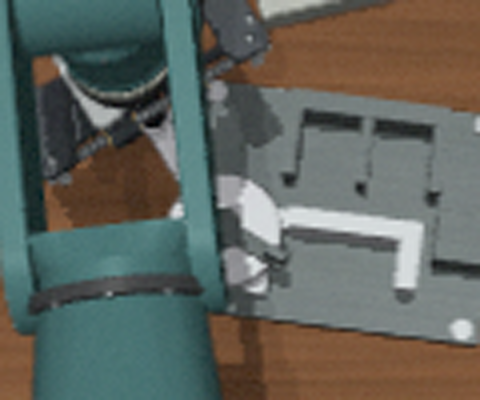

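The handle followed to about 33° (its arm at (160,150), tab at (270,260)). Second stroke.

Call:
{"op": "drive_tool", "data": {
  "commands": [
    [-0.0125,-0.25,0,0,0,-1],
    [-0.0125,-0.25,0,0,0,-1],
    [-0.0125,-0.25,0,0,0,-1],
    [-0.0125,-0.25,0,0,0,-1],
    [-0.0125,-0.25,0,0,0,-1],
    [-0.0125,-0.25,0,0,0,-1],
    [-0.0125,-0.25,0,0,0,-1],
    [-0.0125,-0.25,0,0,0,-1],
    [-0.0125,-0.25,0,0,0,-1],
    [-0.0125,-0.25,0,0,0,-1],
    [0,0,0,0,0,0]
  ]
}}

```text
time: 14.15
tool_pos: [0.5582, 0.1858, 0.0943]
ee_rot: [3.133, 0.001, 1.574]
wrist_force: [6.5, -2.2, -3.4]
width: 0.0282
finger_force: 3.3
```

Call:
{"op": "drive_tool", "data": {
  "commands": [
    [-0.0125,-0.25,0,0,0,-1],
    [-0.0125,-0.25,0,0,0,-1],
    [-0.0125,-0.25,0,0,0,-1],
    [0,0,0,0,0,0]
  ]
}}

```text
time: 14.65
tool_pos: [0.5294, 0.1818, 0.0945]
ee_rot: [3.132, 0.003, 1.874]
wrist_force: [8.3, -0.2, -4.4]
width: 0.0283
finger_force: 4.2
```

```bash
python3 - <<'E'
from h import *
t=snap('top')
o=np.load('P.npy')
P=cloud(t)
for Q,n in((o,'before'),(P,'now')):
    q=Q.reshape(-1,3);w=(q-[.6027,-.0039,0]); c,s=np.cos(-.121),np.sin(-.121)
    m=np.c_[w[:,0]*c+w[:,1]*s,-w[:,0]*s+w[:,1]*c,w[:,2]]
    k=(m[:,2]>.055)&(m[:,2]<.09)&(m[:,1]>-.063)&(m[:,1]<-.043)&(m[:,0]<.0)&(m[:,0]>-.12)
    print(n,k.sum(),np.percentile(m[k,0],[3,50,97]).round(4),m[k].mean(0).round(4))
    k=(m[:,2]>.055)&(m[:,2]<.09)&(m[:,1]>-.11)&(m[:,1]<-.073)&(m[:,0]<.0)&(m[:,0]>-.12)
    print(n,'fixed',k.sum(),np.percentile(m[k,0],[3,50,97]).round(4),np.percentile(m[k,1],[3,50,97]).round(4))
cv2.imwrite('pics/c6.png',cv2.resize(t['image'][130:230,170:290],(480,400),interpolation=cv2.INTER_CUBIC))
E
```

```text
before 96 [-0.0958 -0.0704 -0.046 ] [-0.0699 -0.0529  0.0705]
before fixed 164 [-0.0562 -0.0395 -0.0218] [-0.109  -0.0913 -0.0737]
now 96 [-0.0573 -0.0315 -0.0062] [-0.0315 -0.053   0.0708]
now fixed 165 [-0.0563 -0.0396 -0.0217] [-0.1089 -0.0913 -0.0742]
```

View pics/c6.png

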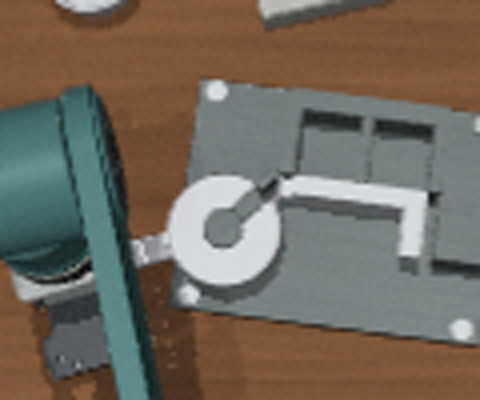

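Plate moved 38.4 mm (second eye at crop (412,262)); one more short stroke to seat it at its stop.

Call:
{"op": "drive_tool", "data": {
  "commands": [
    [-0.0125,0.25,0,0,0,1],
    [-0.0125,0.25,0,0,0,1],
    [-0.0125,0.25,0,0,0,1],
    [-0.0125,0.25,0,0,0,1],
    [-0.0125,0.25,0,0,0,1],
    [-0.0125,0.25,0,0,0,1],
    [-0.0125,0.25,0,0,0,1],
    [0,0,0,0,0,0],
    [-0.0125,-0.25,0,0,0,-1],
    [-0.0125,-0.25,0,0,0,-1],
    [-0.0125,-0.25,0,0,0,-1],
    [0,0,0,0,0,0]
  ]
}}

```text
time: 16.2
tool_pos: [0.5656, 0.1858, 0.0939]
ee_rot: [3.139, 0.001, 1.473]
wrist_force: [2.1, -1.3, -1.1]
width: 0.0281
finger_force: 1.2
```

Call:
{"op": "drive_tool", "data": {
  "commands": [
    [-0.0125,-0.25,0,0,0,-1],
    [-0.0125,-0.25,0,0,0,-1],
    [0,0,0,0,0,0]
  ]
}}

```text
time: 16.58
tool_pos: [0.5512, 0.1854, 0.094]
ee_rot: [3.127, 0.002, 1.671]
wrist_force: [14.8, -0.7, -7.7]
width: 0.0284
finger_force: 7.8
```

Call:
{"op": "drive_tool", "data": {
  "commands": [
    [-0.0125,-0.25,0,0,0,-1],
    [0,0,0,0,0,0],
    [0.0125,0.4,0,0,0,1],
    [0,0,-1,0,0,0],
    [0,0,-1,0,0,0],
    [0,0,-1,0,0,0]
  ]
}}

```text
time: 17.32
tool_pos: [0.5508, 0.1883, 0.2146]
ee_rot: [-3.141, -0.0, 1.672]
wrist_force: [0.5, -0.4, -0.0]
width: 0.0283
finger_force: 0.0
```

```bash
python3 - <<'E'
from h import *
t=snap('top')
P=cloud(t)
q=P.reshape(-1,3);w=(q-[.6027,-.0039,0]); c,s=np.cos(-.121),np.sin(-.121)
m=np.c_[w[:,0]*c+w[:,1]*s,-w[:,0]*s+w[:,1]*c,w[:,2]]
k=(m[:,2]>.055)&(m[:,2]<.09)&(m[:,1]>-.063)&(m[:,1]<-.043)&(m[:,0]<.0)&(m[:,0]>-.12)
print(k.sum(),np.percentile(m[k,0],[3,50,97]).round(4),m[k].mean(0).round(4))
hsv=cv2.cvtColor(t['image'],cv2.COLOR_BGR2HSV)
U=np.arange(512)[None];V=np.arange(384)[:,None]
q=np.argwhere((hsv[...,1]<60)&(hsv[...,2]>120)&(V>215)&(V<250)&(U>285)&(U<360))
w=np.array([onplane(t,u,v,.012)[:2] for v,u in q],np.float32)*1000;r=cv2.minAreaRect(w);print('pin',r)
d=w-w.mean(0);dr=np.linalg.svd(d,full_matrices=False)[2][0];dr*=np.sign(dr[1]);a=w@dr;side=w@[-dr[1],dr[0]]
print(dr,np.degrees(np.arctan2(dr[1],dr[0])))
g=w[a<a.min()+45];print('grip part mean',g.mean(0),'a0',w.mean(0)+dr*(a.min()-w.mean(0)@dr),'tip',w.mean(0)+dr*(a.max()-w.mean(0)@dr))
E
```

```text
97 [-0.0557 -0.0303 -0.0054] [-0.0306 -0.053   0.0703]
pin ((430.66729736328125, -206.10560607910156), (18.108888626098633, 156.33407592773438), 16.034801483154297)
[-0.2899134  0.9570529] 106.85277
grip part mean [ 446.27362 -259.44888] a0 [ 452.6863  -281.16125] tip [ 407.3393  -131.46313]
```

Call:
{"op": "drive_tool", "data": {
  "commands": [
    [0,0,0,0,0,-0.96],
    [0,0,0,0,0,-0.96],
    [-0.865,-0.522,0,0,0,0],
    [-0.865,-0.522,0,0,0,0],
    [-0.865,-0.522,0,0,0,0],
    [-0.865,-0.522,0,0,0,0],
    [-0.865,-0.522,0,0,0,0],
    [-0.865,-0.522,0,0,0,0],
    [-0.865,-0.522,0,0,0,0],
    [-0.865,-0.522,0,0,0,0],
    [-0.865,-0.522,0,0,0,0],
    [-0.865,-0.522,0,0,0,0],
    [-0.865,-0.522,0,0,0,0],
    [0,0,0,0,0,0]
  ],
  "gripper": 0.5
}}

```text
time: 19.12
tool_pos: [0.4401, -0.2443, 0.213]
ee_rot: [-3.141, -0.0, 1.86]
wrist_force: [0.3, 0.2, -0.9]
width: 0.0472
finger_force: 0.0
```

Call:
{"op": "drive_tool", "data": {
  "commands": [
    [0,0,0.95,0,0,0],
    [0,0,0.95,0,0,0],
    [0,0,0.95,0,0,0],
    [0,0,0.95,0,0,0],
    [0,0,0.95,0,0,0],
    [0,0,0.3,0,0,0],
    [0,0,0.1,0,0,0],
    [0,0,0,0,0,0]
  ]
}}

```text
time: 20.12
tool_pos: [0.442, -0.2427, 0.0088]
ee_rot: [3.14, 0.002, 1.864]
wrist_force: [-0.4, -0.3, -0.2]
width: 0.0469
finger_force: 0.0
```

Call:
{"op": "drive_tool", "data": {
  "commands": [
    [0,0,0,0,0,0],
    [0,0,0,0,0,0],
    [0,0,0,0,0,0],
    [0,0,0,0,0,0],
    [0,0,0,0,0,0],
    [0,0,0,0,0,0]
  ],
  "gripper": 1
}}

```text
time: 20.88
tool_pos: [0.4412, -0.2425, 0.0078]
ee_rot: [3.141, 0.0, 1.864]
wrist_force: [-1.0, -0.7, 3.0]
width: 0.0154
finger_force: 30.0
```

Call:
{"op": "drive_tool", "data": {
  "commands": [
    [0,0,-0.6,0,0,0],
    [0,0,-0.58,0,0,0],
    [0,0,0,0,0,0.83],
    [0,0,0,0,0,0.83],
    [0,0,0,0,0,0.83],
    [0,0,0,0,0,0.83],
    [0,0,0,0,0,0.83],
    [0.05,0.78,0,0,0,0],
    [0.05,0.78,0,0,0,0],
    [0.05,0.78,0,0,0,0],
    [0,0,0,0,0,0],
    [0,0,0,0,0,0]
  ]
}}

```text
time: 22.38
tool_pos: [0.5334, -0.2474, 0.0538]
ee_rot: [-3.139, -0.001, 1.449]
wrist_force: [0.2, -0.1, -1.3]
width: 0.0157
finger_force: 30.0
```

```bash
python3 - <<'E'
from h import *
t=snap('top');s=snap('side')
a=cv2.resize(t['image'][160:240,250:350],(500,400),interpolation=cv2.INTER_CUBIC)
b=cv2.resize(s['image'][165:245,235:310],(300,320),interpolation=cv2.INTER_CUBIC);b=cv2.copyMakeBorder(b,0,80,0,0,0)
cv2.imwrite('pics/c7.png',np.hstack([a,b]))
for n in(t,s): print(proj(n,[.5517,-.1085,.055]),proj(n,[.5487,-.1333,.055]),proj(n,[.5347,-.248,.055]))
E
```

```text
[291.43539809 190.65027026] [299.70952214 191.72236795] [337.7706574  196.71872492]
[281.18117632 206.68556795] [286.90897956 211.17539702] [316.17274699 234.17139767]
```

View pics/c7.png

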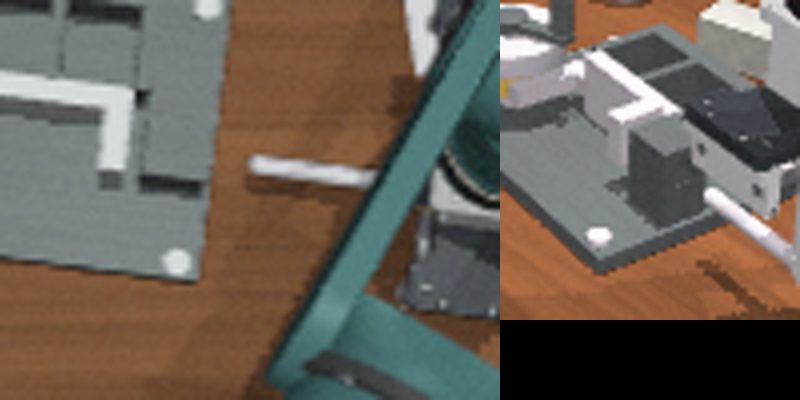

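The pin is held level, tip at top crop (250,163) and side crop (708,192), roughly 20 mm before the eye; checking the offset numerically.

```bash
python3 - <<'E'
from h import *
from scipy.optimize import least_squares
t=load('top');s=load('side')
for n,im,(u0,u1,v0,v1) in(('t',t,(296,324,186,202)),('s',s,(284,308,208,232))):
    h=cv2.cvtColor(im['image'],cv2.COLOR_BGR2HSV)[v0:v1,u0:u1]
    m=((h[...,1]<60)&(h[...,2]>130)); 
    print('\n'.join(''.join('#' if x else '.' for x in r) for r in m))
    for c in range(0,u1-u0,2):
        k=np.where(m[:,c])[0]
        if len(k): print(u0+c,v0+k.mean(),len(k),end='; ')
    print()
# predicted axis of an ideal pin
M=np.array([.6027,-.0039,0]);X=np.array([.993,-.121,0]);Y=np.array([.121,.993,0])
for d in(-25,0,-60,-80):
    p=M-.038*X+(-.110+d/1000)*Y+[0,0,.055]; print(d,proj(t,p),proj(s,p))
E
```

```text
............................
............................
............................
............................
............................
....#####...................
....#############...........
....#####################...
.....#######################
............################
...................#########
............................
............................
............................
............................
............................
300 192.0 3; 302 192.5 4; 304 192.5 4; 306 193.0 3; 308 193.5 4; 310 193.5 4; 312 193.5 4; 314 194.0 3; 316 194.5 4; 318 194.5 4; 320 194.5 4; 322 195.0 3; 
...###################..
...##################...
...##################...
...###########..#####...
..############...####...
..############...####...
..###################...
..###################...
....#######..########...
..##.#######..#####.#...
.##...########..###.....
#.......#######..#......
.........#######........
..........########......
...........########.....
............########....
..............#######...
...............########.
................########
..................######
...................#####
....................####
......................##
.......................#
284 219.0 1; 286 214.83333333333334 6; 288 212.0 9; 290 213.0 11; 292 213.5 12; 294 214.5 14; 296 215.35714285714286 14; 298 216.76923076923077 13; 300 217.26666666666668 15; 302 217.05882352941177 17; 304 217.75 16; 306 227.5 6; 
-25 [299.72858971 191.74539007] [286.90528752 211.19462821]
0 [291.44609204 190.66493765] [281.1774648 206.6967052]
-60 [311.30284246 193.25828595] [295.26919573 217.76360183]
-80 [317.90269517 194.122563  ] [300.23852339 221.66705081]
```

Call:
{"op": "drive_tool", "data": {
  "commands": [
    [0,0.02,-0.045,0,0,0],
    [0.3,0,0,0,0,0],
    [0.3,0,0,0,0,0],
    [0.2,0,0,0,0,0],
    [0.2,0,0,0,0,0],
    [0,0,0,0,0,0]
  ]
}}

```text
time: 23.22
tool_pos: [0.5404, -0.2074, 0.0564]
ee_rot: [-3.142, -0.0, 1.45]
wrist_force: [-0.2, 0.3, -1.0]
width: 0.0159
finger_force: 30.0
```

Call:
{"op": "drive_tool", "data": {
  "commands": [
    [0.25,0,0,0,0,0],
    [0.25,0,0,0,0,0],
    [0.25,0,0,0,0,0],
    [0,0,0,0,0,0]
  ]
}}

```text
time: 23.72
tool_pos: [0.544, -0.1775, 0.0565]
ee_rot: [-3.142, -0.0, 1.45]
wrist_force: [-0.2, -0.4, -0.9]
width: 0.0155
finger_force: 30.0
```

Call:
{"op": "drive_tool", "data": {
  "commands": [
    [0.2,0,0,0,0,0],
    [0.2,0,0,0,0,0],
    [0.2,0,0,0,0,0],
    [0,0,0,0,0,0]
  ]
}}

```text
time: 24.22
tool_pos: [0.5469, -0.1539, 0.0565]
ee_rot: [-3.142, -0.0, 1.45]
wrist_force: [-0.6, 0.0, -0.9]
width: 0.0156
finger_force: 30.0
```

Call:
{"op": "drive_tool", "data": {
  "commands": [
    [0.2,0,0,0,0,0],
    [0.2,0,0,0,0,0],
    [0.2,0,0,0,0,0],
    [0,0,0,0,0,0]
  ]
}}

```text
time: 24.72
tool_pos: [0.5499, -0.1301, 0.0565]
ee_rot: [3.142, -0.0, 1.45]
wrist_force: [-0.6, 0.1, -0.6]
width: 0.0154
finger_force: 30.0
```

Call:
{"op": "drive_tool", "data": {
  "commands": [
    [0,0,0.07,0,0,0],
    [0,0,0,0,0,0]
  ]
}}

```text
time: 24.98
tool_pos: [0.5495, -0.1309, 0.0532]
ee_rot: [-3.141, -0.0, 1.449]
wrist_force: [-0.6, 0.1, -1.8]
width: 0.0154
finger_force: 30.0
```

Call:
{"op": "drive_tool", "data": {
  "commands": [
    [0,0,0,0,0,0],
    [0,0,0,0,0,0],
    [0,0,0,0,0,0],
    [0,0,0,0,0,0],
    [0,0,-1,0,0,0],
    [0,0,-1,0,0,0],
    [0,0,-1,0,0,0],
    [-1,0,0,0,0,0],
    [-1,0,0,0,0,0],
    [-1,0,0,0,0,0],
    [-1,0,0,0,0,0]
  ],
  "gripper": 0.55
}}

```text
time: 26.35
tool_pos: [0.5301, -0.2908, 0.1738]
ee_rot: [3.141, -0.0, 1.449]
wrist_force: [0.1, 0.6, -0.9]
width: 0.0423
finger_force: 0.0
```

```bash
python3 - <<'E'
from h import *
t=snap('top');s=snap('side')
a=cv2.resize(t['image'][160:240,235:335],(500,400),interpolation=cv2.INTER_CUBIC)
b=cv2.resize(s['image'][165:245,235:310],(300,320),interpolation=cv2.INTER_CUBIC);b=cv2.copyMakeBorder(b,0,80,0,0,0)
cv2.imwrite('pics/c8.png',np.hstack([a,b]));o=get_obs();print(o['tool_pos'],o['ee_rot'],o['width'],o['joint_positions'])
E
```

```text
[ 0.52928753 -0.29324113  0.17314866] [-3.14095455e+00  1.31702152e-03  1.44415505e+00] 0.04253486578646792 [-5.98756903e-01  2.17933966e-01  1.28622575e+00 -1.46639083e-03
  1.63740221e+00 -4.72212821e-01]
```

View pics/c8.png

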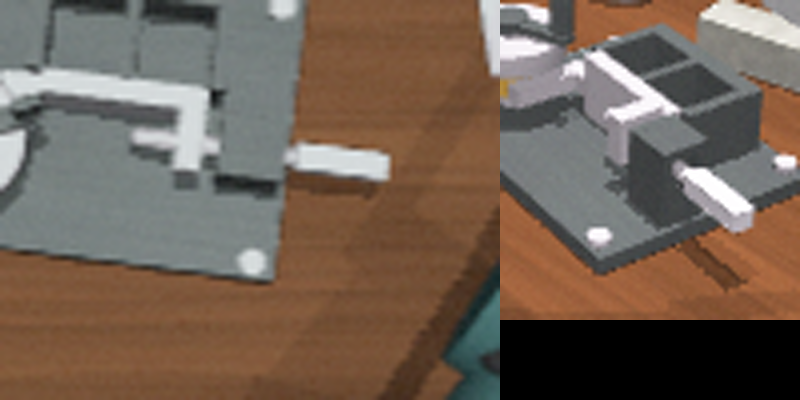

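The pin is through both eyes, tip at top crop (133,135), about 25 mm beyond the plate's eye. Check the scrapers in the same picture.

```bash
cat > scr.py <<'E'
from h import *
import sys
def scr(t):
    hsv=cv2.cvtColor(t['image'],cv2.COLOR_BGR2HSV);P=cloud(t)
    U=np.arange(512)[None];V=np.arange(384)[:,None]
    m=(hsv[...,1]>90)&(hsv[...,2]>160)&(hsv[...,0]>8)&(hsv[...,0]<22)&(U>60)&(U<430)&(V>120)&(V<330)&(P[...,2]<.05)
    n,l,st,ce=cv2.connectedComponentsWithStats(m.astype(np.uint8))
    for i in range(1,n):
        if st[i,4]<60 or st[i,4]>260: continue
        v,u=np.where(l==i);w=np.array([onplane(t,a,b,.02)[:2] for a,b in zip(u,v)],np.float32)*1000
        r=cv2.minAreaRect(w);d=np.linalg.svd(w-w.mean(0),full_matrices=False)[2][0];d*=np.sign(d[0])
        print(st[i,4],ce[i].round(),'c',np.round(r[0],1),np.round(r[1],1),'yaw',round(np.degrees(np.arctan2(d[1],d[0])),1))
if __name__=='__main__': scr(load('top') if len(sys.argv)>1 else snap('top'))
E
python3 scr.py old
```

```text
67 [341. 181.] c [ 584.  -264.8] [18.8 53.4] yaw 2.9
```

Call:
{"op": "drive_tool", "data": {
  "commands": [
    [0,0,0,0,0,0.95],
    [0,0,0,0,0,0.95],
    [0,0,0,0,0,0.95],
    [0,0,0,0,0,0.95],
    [0,0,0,0,0,0.95],
    [0,0,0,0,0,0.95],
    [0,0,0,0,0,0.95],
    [0,0,0,0,0,0.95],
    [0,0,0,0,0,0.95],
    [0,0,0,0,0,0.95],
    [0,0,0,0,0,0.95],
    [0,0,0,0,0,0.95],
    [0,0,0,0,0,0.95],
    [0,0,0,0,0,0.9]
  ]
}}

```text
time: 28.2
tool_pos: [0.5305, -0.2885, 0.1737]
ee_rot: [-3.141, -0.0, 0.122]
wrist_force: [0.1, -0.3, 0.0]
width: 0.0426
finger_force: 0.0
```

Call:
{"op": "drive_tool", "data": {
  "commands": [
    [-1,0,0,0,0,0],
    [-1,0,0,0,0,0],
    [-1,0,0,0,0,0],
    [-1,0,0,0,0,0],
    [-1,0,0,0,0,0],
    [0,0,0,0,0,0]
  ]
}}

```text
time: 28.95
tool_pos: [0.3306, -0.3139, 0.174]
ee_rot: [3.141, -0.001, 0.121]
wrist_force: [0.4, -0.3, 0.4]
width: 0.0422
finger_force: 0.0
```

```bash
python3 scr.py
```

```text
168 [332. 184.] c [ 577.5 -235.7] [85.2 18.7] yaw 4.3
170 [366. 188.] c [ 568.8 -342.9] [85.5 20.1] yaw 6.5
166 [390. 193.] c [ 553. -421.] [83.6 20.3] yaw 6.7
```

Call:
{"op": "drive_tool", "data": {
  "commands": [
    [0,0,0,0,0,0.49],
    [0.88,-0.188,0,0,0,0],
    [0.88,-0.188,0,0,0,0],
    [0.88,-0.188,0,0,0,0],
    [0.88,-0.188,0,0,0,0],
    [0.88,-0.188,0,0,0,0],
    [0.88,-0.188,0,0,0,0],
    [0.88,-0.188,0,0,0,0],
    [0.88,-0.188,0,0,0,0],
    [0,0,0.9,0,0,0],
    [0,0,0.9,0,0,0],
    [0,0,0.9,0,0,0],
    [0,0,0.9,0,0,0],
    [0,0,0.4,0,0,0],
    [0,0,0.18,0,0,0],
    [0,0,0,0,0,0]
  ]
}}

```text
time: 31.0
tool_pos: [0.609, -0.2331, 0.0071]
ee_rot: [3.141, -0.001, 0.075]
wrist_force: [0.4, 0.5, 0.7]
width: 0.0421
finger_force: 0.0
```

Call:
{"op": "drive_tool", "data": {
  "commands": [
    [0,0,0,0,0,0],
    [0,0,0,0,0,0],
    [0,0,0,0,0,0],
    [0,0,0,0,0,0],
    [0,0,0,0,0,0]
  ],
  "gripper": 1
}}

```text
time: 31.62
tool_pos: [0.6088, -0.2336, 0.0077]
ee_rot: [3.141, -0.002, 0.075]
wrist_force: [-1.4, 0.4, 4.7]
width: 0.0215
finger_force: 30.0
```

Call:
{"op": "drive_tool", "data": {
  "commands": [
    [0,0,-0.5,0,0,0],
    [0,0,-0.9,0,0,0],
    [0,0,-0.9,0,0,0],
    [0,0,-0.9,0,0,-0.953],
    [0,0,-0.9,0,0,-0.953],
    [0,0,0,0,0,-0.953],
    [0,0,0,0,0,-0.953],
    [0,0,0,0,0,-0.953],
    [0,0,0,0,0,0]
  ]
}}

```text
time: 32.75
tool_pos: [0.6079, -0.2332, 0.1706]
ee_rot: [-3.141, 0.0, 0.55]
wrist_force: [-0.3, -0.3, -1.8]
width: 0.0219
finger_force: 30.0
```

Call:
{"op": "drive_tool", "data": {
  "commands": [
    [0.231,-0.909,0,0,0,0],
    [0.231,-0.909,0,0,0,0],
    [0.231,-0.909,0,0,0,0],
    [0.231,-0.909,0,0,0,0],
    [0.231,-0.909,0,0,0,0],
    [0.231,-0.909,0,0,0,0],
    [0.231,-0.909,0,0,0,0],
    [0.231,-0.909,0,0,0,0],
    [0.231,-0.909,0,0,0,0],
    [0.231,-0.909,0,0,0,0],
    [0.231,-0.909,0,0,0,0],
    [0.231,-0.909,0,0,0,0],
    [0.231,-0.909,0,0,0,0],
    [0.231,-0.909,0,0,0,0],
    [0.231,-0.909,0,0,0,0],
    [0.231,-0.909,0,0,0,0],
    [0,0,0,0,0,0]
  ]
}}

```text
time: 34.88
tool_pos: [0.4282, 0.3416, 0.1705]
ee_rot: [-3.141, 0.0, 0.554]
wrist_force: [-0.7, -0.3, -1.5]
width: 0.0218
finger_force: 30.0
```

Call:
{"op": "drive_tool", "data": {
  "commands": [
    [0,0.068,0.9,0,0,0],
    [0,0,0.9,0,0,0],
    [0,0,0.9,0,0,0],
    [0,0,0.7,0,0,0],
    [0,0,0.27,0,0,0],
    [0,0,0,0,0,0]
  ]
}}

```text
time: 35.62
tool_pos: [0.4308, 0.3368, 0.0235]
ee_rot: [3.141, 0.001, 0.55]
wrist_force: [-0.5, 0.1, -0.5]
width: 0.0215
finger_force: 30.0
```

```bash
python3 - <<'E'
from h import *
t=snap('top');s=snap('side')
a=cv2.resize(t['image'][140:240,90:190],(500,500),interpolation=cv2.INTER_CUBIC)
b=cv2.resize(s['image'][110:180,150:240],(514,400),interpolation=cv2.INTER_CUBIC)[:, :300];b=cv2.copyMakeBorder(b,0,100,0,0,0)
cv2.imwrite('pics/c9.png',np.hstack([a,b]))
hsv=cv2.cvtColor(t['image'],cv2.COLOR_BGR2HSV)
m=((hsv[...,1]<70)&(hsv[...,2]>150));m[:185]=0;m[225:]=0;m[:,:105]=0;m[:,175:]=0
o=np.array([.5526,.3374]);x=np.array([.852,.524]);y=np.array([-.524,.852])
n,l,st,ce=cv2.connectedComponentsWithStats(m.astype(np.uint8))
for i in range(1,n):
    if st[i,4]>40:
        v,u=np.where(l==i);w=np.array([onplane(t,p,q,.02)[:2] for p,q in zip(u,v)])-o
        w=np.c_[w@x,w@y].astype(np.float32)*1000;print(st[i],cv2.minAreaRect(w),w.mean(0))
E
```

```text
[105 185  48  15 430] ((26.313507080078125, 50.48543930053711), (150.49478149414062, 44.01120376586914), 58.69738006591797) [36.437267 53.586468]
[134 203   9  10  47] ((-34.0865478515625, 48.051727294921875), (30.49215316772461, 16.336368560791016), 4.3430495262146) [-33.087017  48.03172 ]
```

View pics/c9.png

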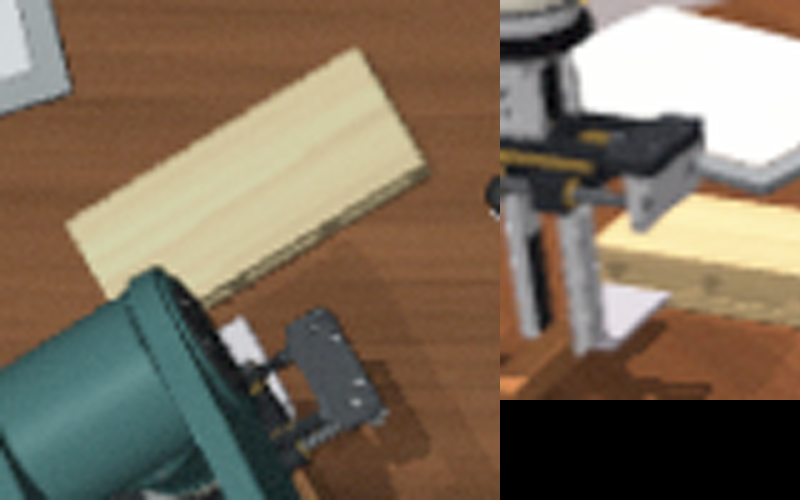

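The blade is level just in front of the left slot (top crop blade edge at (270,365)), about 2.7 mm to the right of centre; correct and push in.

Call:
{"op": "drive_tool", "data": {
  "commands": [
    [0,-0.065,0,0,0,0],
    [0.3,0,0,0,0,0],
    [0.3,0,0,0,0,0],
    [0.3,0,0,0,0,0],
    [0.3,0,0,0,0,0],
    [0,0,0,0,0,0]
  ]
}}

```text
time: 36.48
tool_pos: [0.4712, 0.3652, 0.0235]
ee_rot: [-3.142, -0.0, 0.551]
wrist_force: [-1.2, 0.3, -1.6]
width: 0.0216
finger_force: 30.0
```

Call:
{"op": "drive_tool", "data": {
  "commands": [
    [0.3,0,0,0,0,0],
    [0.3,0,0,0,0,0],
    [0.25,0,0,0,0,0],
    [0,0,0,0,0,0]
  ]
}}

```text
time: 36.98
tool_pos: [0.5, 0.383, 0.0236]
ee_rot: [-3.142, -0.0, 0.551]
wrist_force: [0.2, 0.4, -1.5]
width: 0.0217
finger_force: 30.0
```

Call:
{"op": "drive_tool", "data": {
  "commands": [
    [0.1,0,0,0,0,0],
    [0.05,0,0,0,0,0],
    [0,0,0,0,0,0],
    [0,0,0.1,0,0,0],
    [0,0,0,0,0,0]
  ]
}}

```text
time: 37.6
tool_pos: [0.5039, 0.3854, 0.0191]
ee_rot: [-3.142, 0.001, 0.551]
wrist_force: [0.4, 0.2, -1.3]
width: 0.0216
finger_force: 30.0
```

Call:
{"op": "drive_tool", "data": {
  "commands": [
    [0,0,0,0,0,0],
    [0,0,0,0,0,0],
    [0,0,0,0,0,0],
    [0,0,-0.5,0,0,0],
    [0,0,-1,0,0,0],
    [0,0,-1,0,0,0],
    [0,0,-1,0,0,0],
    [-1,0,0,0,0,0],
    [-1,0,0,0,0,0],
    [-1,0,0,0,0,0],
    [-1,0,0,0,0,0],
    [0,0,0,0,0,0]
  ],
  "gripper": 0.55
}}

```text
time: 39.1
tool_pos: [0.3667, 0.3013, 0.1616]
ee_rot: [-3.141, -0.003, 0.552]
wrist_force: [-0.5, -0.0, 0.4]
width: 0.0421
finger_force: 0.0
```

```bash
cat > rk.py <<'E'
from h import *
t=snap('top');hsv=cv2.cvtColor(t['image'],cv2.COLOR_BGR2HSV)
P=cloud(t);o=np.array([.5526,.3374]);x=np.array([.852,.524]);y=np.array([-.524,.852])
w=P[...,:2]-o;X=w@x;Y=w@y
m=(X>-.13)&(X<.01)&(abs(Y)<.11)&(P[...,2]<.05)&(hsv[...,0]>8)&(hsv[...,0]<22)&(hsv[...,1]>90)&(hsv[...,2]>160)
n,l,st,ce=cv2.connectedComponentsWithStats(m.astype(np.uint8))
for i in range(1,n):
    if st[i,4]>40:
        v,u=np.where(l==i);q=np.array([onplane(t,a,b,.028)[:2] for a,b in zip(u,v)])-o
        q=np.c_[q@x,q@y].astype(np.float32)*1000;print(st[i,4],'x',q[:,0].min(),q[:,0].max(),'y',q[:,1].mean(),cv2.minAreaRect(q),'z',np.percentile(P[l==i][:,2],[10,50,90]))
E
python3 rk.py
```

```text
173 x -92.45148 -5.0487804 y 65.30414 ((-48.72737503051758, 65.4268798828125), (87.46113586425781, 19.14399528503418), 0.41455191373825073) z [0.01981138 0.02442394 0.03096391]
```

```bash
python3 - <<'E'
from h import *
t=load('top');P=cloud(t)
w=P-[.5555,.0862,0]
m=(P[...,2]>.112)&(P[...,2]<.14)&(np.hypot(w[...,0],w[...,1])<.12)&(np.hypot(w[...,0],w[...,1])>.08)
v,u=np.where(m);p=onplane(t,u.mean(),v.mean(),.127);q=p[:2]-[.5555,.0862];print(len(u),p,np.hypot(*q),np.arctan2(q[1],q[0]))
print(get_obs()['tool_pos'],get_obs()['ee_rot'])
E
```

```text
50 [0.57390901 0.18391998 0.127     ] 0.09943885233061703 1.3845932107892003
[0.36804119 0.30202727 0.16162382] [-3.14146231 -0.00379623  0.55148342]
```

Call:
{"op": "drive_tool", "data": {
  "commands": [
    [0,0,0,0,0,-0.926],
    [0,0,0,0,0,-0.926],
    [0,0,0,0,0,-0.926],
    [0,0,0,0,0,-0.926],
    [0,0,0,0,0,-0.926],
    [0,0,0,0,0,-0.926],
    [0,0,0,0,0,-0.926],
    [0,0,0,0,0,-0.926],
    [0,0,0,0,0,-0.926],
    [-0.325,0.934,0,0,0,0],
    [-0.325,0.934,0,0,0,0],
    [-0.325,0.934,0,0,0,0],
    [-0.325,0.934,0,0,0,0],
    [-0.325,0.934,0,0,0,0],
    [-0.325,0.934,0,0,0,0],
    [0,0,0,0,0,0]
  ],
  "gripper": 0.7
}}

```text
time: 41.15
tool_pos: [0.577, 0.1823, 0.1594]
ee_rot: [3.141, 0.0, 1.381]
wrist_force: [0.5, 0.2, -0.5]
width: 0.0283
finger_force: 0.0
```

Call:
{"op": "drive_tool", "data": {
  "commands": [
    [0,0,0,0,0,0],
    [0,0,0.8,0,0,0],
    [0,0,0.8,0,0,0],
    [0,0,0,0,0,0],
    [-0.0125,0.25,0,0,0,1],
    [-0.0125,0.25,0,0,0,1],
    [-0.0125,0.25,0,0,0,1],
    [-0.0125,0.25,0,0,0,1],
    [-0.0125,0.25,0,0,0,1],
    [-0.0125,0.25,0,0,0,1],
    [-0.0125,0.25,0,0,0,1],
    [-0.0125,0.25,0,0,0,1],
    [0,0,0,0,0,0],
    [0,-0.07,0,0,0,0],
    [0,0,-0.8,0,0,0],
    [0,0,-1,0,0,0],
    [0,0,0,0,0,0]
  ]
}}

```text
time: 43.28
tool_pos: [0.6396, 0.1438, 0.1737]
ee_rot: [3.137, -0.009, 0.586]
wrist_force: [0.2, 1.3, 0.3]
width: 0.0281
finger_force: 0.0
```

Call:
{"op": "drive_tool", "data": {
  "commands": [
    [0,0,0,0,0,0.952],
    [0,0,0,0,0,0.952],
    [0,0,0,0,0,0.952],
    [0,0,0,0,0,0.952],
    [0,0,0,0,0,0.952],
    [-0.181,0.915,0,0,0,0],
    [-0.181,0.915,0,0,0,0],
    [-0.181,0.915,0,0,0,0],
    [-0.181,0.915,0,0,0,0],
    [-0.181,0.915,0,0,0,0],
    [-0.181,0.915,0,0,0,0],
    [-0.181,0.915,0,0,0,0],
    [-0.181,0.915,0,0,0,0],
    [-0.181,0.915,0,0,0,0],
    [-0.181,0.915,0,0,0,0],
    [-0.181,0.915,0,0,0,0],
    [-0.181,0.915,0,0,0,0],
    [-0.181,0.915,0,0,0,0],
    [0,0,0,0,0,0],
    [0,0,0,0,0,0]
  ],
  "gripper": 0.55
}}

```text
time: 45.78
tool_pos: [0.5953, -0.3391, 0.1667]
ee_rot: [-3.14, 0.001, 0.109]
wrist_force: [-0.2, -0.2, 0.3]
width: 0.0423
finger_force: 0.0
```

```bash
python3 - <<'E'
from h import *
t=snap('top');P=cloud(t);s=snap('side')
w=P-[.5555,.0862,0]
for lo,hi,a,b in((.112,.14,.08,.12),(.104,.13,.035,.055)):
    m=(P[...,2]>lo)&(P[...,2]<hi)&(np.hypot(w[...,0],w[...,1])<b)&(np.hypot(w[...,0],w[...,1])>a)
    v,u=np.where(m);p=onplane(t,u.mean(),v.mean(),.127 if a>.05 else .118);q=p[:2]-[.5555,.0862];print(len(u),p,np.hypot(*q),np.arctan2(q[1],q[0]))
w=P.reshape(-1,3)-[.6027,-.0039,0]; c,d=np.cos(-.121),np.sin(-.121)
m=np.c_[w[:,0]*c+w[:,1]*d,-w[:,0]*d+w[:,1]*c,w[:,2]]
k=(m[:,2]>.055)&(m[:,2]<.09)&(m[:,1]>-.063)&(m[:,1]<-.043)&(m[:,0]<.0)&(m[:,0]>-.12)
print('plate',m[k].mean(0))
# scrapers in side view: orange handle centroids on z=.01
h=cv2.cvtColor(s['image'],cv2.COLOR_BGR2HSV)
mm=(h[...,0]>7)&(h[...,0]<18)&(h[...,1]>150)&(h[...,2]>120)
n,l,st,ce=cv2.connectedComponentsWithStats(mm[:,300:430].astype(np.uint8))
for i in range(1,n):
    if st[i,4]>60: print(st[i,4],ce[i]+[300,0],onplane(s,*(ce[i]+[300,0]),.013))
for p in((.5688,-.3429,.013),(.553,-.421,.013)): print(proj(s,p))
E
```

```text
49 [0.63869597 0.14133034 0.127     ] 0.09980443180714281 0.5852211045771069
22 [0.53561545 0.04587811 0.118     ] 0.04495831672363922 -2.028945158830993
plate [-0.03053714 -0.05310723  0.06999887]
21135 [367.83638514 279.3011119 ] [ 0.54433642 -0.39911322  0.013     ]
151 [350.95364238 162.49006623] [ 0.97131119 -0.02172418  0.013     ]
224 [353.00892857 263.3125    ] [ 0.56130029 -0.3446874   0.013     ]
829 [317.40651387 272.18576598] [ 0.47559876 -0.31034606  0.013     ]
[354.37401148 261.50460538]
[378.32047152 282.81473731]
```

Call:
{"op": "drive_tool", "data": {
  "commands": [
    [0.08,0,0.9,0,0,0],
    [0,0,0.9,0,0,0],
    [0,0,0.9,0,0,0],
    [0,0,0.8,0,0,0],
    [0,0,0.3,0,0,0],
    [0,0,0.18,0,0,0],
    [0,0,0,0,0,0]
  ]
}}

```text
time: 46.75
tool_pos: [0.5993, -0.3398, 0.0094]
ee_rot: [3.141, -0.001, 0.109]
wrist_force: [-0.4, -0.6, 0.1]
width: 0.0423
finger_force: 0.0
```

Call:
{"op": "drive_tool", "data": {
  "commands": [
    [0,0,0,0,0,0],
    [0,0,0,0,0,0],
    [0,0,0,0,0,0],
    [0,0,0,0,0,0],
    [0,0,0,0,0,0]
  ],
  "gripper": 1
}}

```text
time: 47.38
tool_pos: [0.5991, -0.3401, 0.0096]
ee_rot: [3.141, -0.001, 0.109]
wrist_force: [-0.9, 0.2, 5.0]
width: 0.0218
finger_force: 30.0
```

Call:
{"op": "drive_tool", "data": {
  "commands": [
    [0,0,-0.5,0,0,0],
    [0,0,-0.9,0,0,0],
    [0,0,-0.9,0,0,0],
    [0,0,-0.9,0,0,-0.885],
    [0,0,-0.9,0,0,-0.885],
    [0,0,0,0,0,-0.885],
    [0,0,0,0,0,-0.885],
    [0,0,0,0,0,-0.885],
    [0,0,0,0,0,0]
  ]
}}

```text
time: 48.5
tool_pos: [0.5984, -0.3399, 0.1727]
ee_rot: [-3.141, 0.0, 0.55]
wrist_force: [0.5, 0.5, -1.8]
width: 0.0217
finger_force: 30.0
```

Call:
{"op": "drive_tool", "data": {
  "commands": [
    [0.31,-0.885,0,0,0,0],
    [0.31,-0.885,0,0,0,0],
    [0.31,-0.885,0,0,0,0],
    [0.31,-0.885,0,0,0,0],
    [0.31,-0.885,0,0,0,0],
    [0.31,-0.885,0,0,0,0],
    [0.31,-0.885,0,0,0,0],
    [0.31,-0.885,0,0,0,0],
    [0.31,-0.885,0,0,0,0],
    [0.31,-0.885,0,0,0,0],
    [0.31,-0.885,0,0,0,0],
    [0.31,-0.885,0,0,0,0],
    [0.31,-0.885,0,0,0,0],
    [0.31,-0.885,0,0,0,0],
    [0.31,-0.885,0,0,0,0],
    [0.31,-0.885,0,0,0,0],
    [0.31,-0.885,0,0,0,0],
    [0,0,0,0,0,0],
    [0,0,0,0,0,0]
  ]
}}

```text
time: 50.88
tool_pos: [0.4631, 0.2827, 0.1726]
ee_rot: [3.141, 0.0, 0.551]
wrist_force: [0.6, -0.4, -0.1]
width: 0.0217
finger_force: 30.0
```

Call:
{"op": "drive_tool", "data": {
  "commands": [
    [0,0,0.9,0,0,0],
    [0,0,0.9,0,0,0],
    [0,0,0.9,0,0,0],
    [0,0,0.7,0,0,0],
    [0,0,0.28,0,0,0],
    [0,0,0,0,0,0],
    [0,0,0,0,0,0]
  ]
}}

```text
time: 51.75
tool_pos: [0.4643, 0.2835, 0.027]
ee_rot: [3.141, -0.003, 0.551]
wrist_force: [-0.1, 0.2, -0.8]
width: 0.0217
finger_force: 30.0
```

Call:
{"op": "drive_tool", "data": {
  "commands": [
    [0.3,0,0,0,0,0],
    [0.3,0,0,0,0,0],
    [0.3,0,0,0,0,0],
    [0,0,0,0,0,0]
  ]
}}

```text
time: 52.25
tool_pos: [0.4947, 0.3026, 0.0253]
ee_rot: [3.142, -0.0, 0.551]
wrist_force: [-0.9, -0.4, -1.2]
width: 0.022
finger_force: 30.0
```

Call:
{"op": "drive_tool", "data": {
  "commands": [
    [0.3,0,0,0,0,0],
    [0.3,0,0,0,0,0],
    [0.3,0,0,0,0,0],
    [0.2,0,0,0,0,0],
    [0.1,0,0,0,0,0],
    [0.05,0,0,0,0,0],
    [0,0,0,0,0,0],
    [0,0,0.1,0,0,0],
    [0,0,0,0,0,0]
  ]
}}

```text
time: 53.38
tool_pos: [0.5357, 0.328, 0.0207]
ee_rot: [-3.141, 0.001, 0.551]
wrist_force: [0.5, -0.1, -0.9]
width: 0.0217
finger_force: 30.0
```

Call:
{"op": "drive_tool", "data": {
  "commands": [
    [0,0,0,0,0,0],
    [0,0,0,0,0,0],
    [0,0,0,0,0,0],
    [0,0,-0.5,0,0,0],
    [0,0,-1,0,0,0],
    [0,0,-1,0,0,0],
    [0,0,-1,0,0,0],
    [-1,0,0,0,0,0],
    [-1,0,0,0,0,0],
    [-1,0,0,0,0,0],
    [-1,0,0,0,0,0],
    [0,0,0,0,0,0]
  ],
  "gripper": 0.55
}}

```text
time: 54.88
tool_pos: [0.3987, 0.2438, 0.1631]
ee_rot: [3.141, -0.003, 0.551]
wrist_force: [0.3, -0.6, 0.0]
width: 0.0421
finger_force: 0.0
```

```bash
python3 rk.py; python3 scr.py old; python3 -c "
from h import *
o=get_obs();print(o['tool_pos'],o['ee_rot'])"
```

```text
97 x -95.15705 -7.9114895 y -2.5942016 ((-51.53656768798828, -0.048409461975097656), (87.25605773925781, 19.47458267211914), 0.07866862416267395) z [0.02136623 0.02691464 0.03099381]
55 x -34.23434 -5.0487804 y 65.31262 ((-19.67329978942871, 65.77689361572266), (18.072994232177734, 28.58174705505371), 87.38990020751953) z [0.02390319 0.02766956 0.03213305]
169 [390. 193.] c [ 553. -421.] [83.6 20.3] yaw 6.6
97 [152. 201.] c [509.7 312.1] [87.7 19.6] yaw 39.0
[0.40002227 0.24445058 0.16321435] [ 3.14122215 -0.00380824  0.55107378]
```

Call:
{"op": "drive_tool", "data": {
  "commands": [
    [0,0,0,0,0,0.876],
    [0,0,0,0,0,0.876],
    [0,0,0,0,0,0.876],
    [0,0,0,0,0,0.876],
    [0,0,0,0,0,0.876],
    [0,0,0,0,0,0]
  ]
}}

```text
time: 55.68
tool_pos: [0.4012, 0.245, 0.1621]
ee_rot: [-3.141, -0.001, 0.114]
wrist_force: [1.0, 0.2, 0.2]
width: 0.042
finger_force: 0.0
```

Call:
{"op": "drive_tool", "data": {
  "commands": [
    [0.1405,0.893,0,0,0,0],
    [0.1405,0.893,0,0,0,0],
    [0.1405,0.893,0,0,0,0],
    [0.1405,0.893,0,0,0,0],
    [0.1405,0.893,0,0,0,0],
    [0.1405,0.893,0,0,0,0],
    [0.1405,0.893,0,0,0,0],
    [0.1405,0.893,0,0,0,0],
    [0.1405,0.893,0,0,0,0],
    [0.1405,0.893,0,0,0,0],
    [0.1405,0.893,0,0,0,0],
    [0.1405,0.893,0,0,0,0],
    [0.1405,0.893,0,0,0,0],
    [0.1405,0.893,0,0,0,0],
    [0.1405,0.893,0,0,0,0],
    [0.1405,0.893,0,0,0,0],
    [0.1405,0.893,0,0,0,0],
    [0.1405,0.893,0,0,0,0],
    [0.1405,0.893,0,0,0,0],
    [0,0,0,0,0,0]
  ]
}}

```text
time: 58.18
tool_pos: [0.5829, -0.4204, 0.1596]
ee_rot: [-3.141, 0.001, 0.112]
wrist_force: [-0.9, 0.8, -0.7]
width: 0.0423
finger_force: 0.0
```

Call:
{"op": "drive_tool", "data": {
  "commands": [
    [0,-0.04,0.9,0,0,0],
    [0,0,0.9,0,0,0],
    [0,0,0.9,0,0,0],
    [0,0,0.7,0,0,0],
    [0,0,0.25,0,0,0],
    [0,0,0.13,0,0,0],
    [0,0,0,0,0,0]
  ]
}}

```text
time: 59.05
tool_pos: [0.5832, -0.4164, 0.0113]
ee_rot: [3.14, -0.001, 0.114]
wrist_force: [-1.2, 0.6, -0.2]
width: 0.0422
finger_force: 0.0
```

Call:
{"op": "drive_tool", "data": {
  "commands": [
    [0,0,0,0,0,0],
    [0,0,0,0,0,0],
    [0,0,0,0,0,0],
    [0,0,0,0,0,0],
    [0,0,0,0,0,0]
  ],
  "gripper": 1
}}

```text
time: 59.68
tool_pos: [0.583, -0.4166, 0.011]
ee_rot: [3.141, -0.001, 0.113]
wrist_force: [-0.2, -0.3, 3.8]
width: 0.0216
finger_force: 30.0
```

Call:
{"op": "drive_tool", "data": {
  "commands": [
    [0,0,-0.5,0,0,0],
    [0,0,-0.9,0,0,0],
    [0,0,-0.9,0,0,0],
    [0,0,-0.9,0,0,-0.877],
    [0,0,-0.9,0,0,-0.877],
    [0,0,0,0,0,-0.877],
    [0,0,0,0,0,-0.877],
    [0,0,0,0,0,-0.877],
    [0,0,0,0,0,0]
  ]
}}

```text
time: 60.8
tool_pos: [0.5824, -0.416, 0.1742]
ee_rot: [-3.141, 0.0, 0.551]
wrist_force: [0.3, 0.2, -0.5]
width: 0.0214
finger_force: 30.0
```

Call:
{"op": "drive_tool", "data": {
  "commands": [
    [0.389,-0.871,0,0,0,0],
    [0.389,-0.871,0,0,0,0],
    [0.389,-0.871,0,0,0,0],
    [0.389,-0.871,0,0,0,0],
    [0.389,-0.871,0,0,0,0],
    [0.389,-0.871,0,0,0,0],
    [0.389,-0.871,0,0,0,0],
    [0.389,-0.871,0,0,0,0],
    [0.389,-0.871,0,0,0,0],
    [0.389,-0.871,0,0,0,0],
    [0.389,-0.871,0,0,0,0],
    [0.389,-0.871,0,0,0,0],
    [0.389,-0.871,0,0,0,0],
    [0.389,-0.871,0,0,0,0],
    [0.389,-0.871,0,0,0,0],
    [0.389,-0.871,0,0,0,0],
    [0.389,-0.871,0,0,0,0],
    [0,0,0,0,0,0],
    [0,0,0,0,0,0]
  ]
}}

```text
time: 63.18
tool_pos: [0.4973, 0.2264, 0.1742]
ee_rot: [3.141, 0.0, 0.551]
wrist_force: [0.4, -0.2, -1.9]
width: 0.0218
finger_force: 30.0
```

Call:
{"op": "drive_tool", "data": {
  "commands": [
    [0,0,0.9,0,0,0],
    [0,0,0.9,0,0,0],
    [0,0,0.9,0,0,0],
    [0,0,0.7,0,0,0],
    [0,0,0.28,0,0,0],
    [0,0,0,0,0,0],
    [0,0,0,0,0,0]
  ]
}}

```text
time: 64.05
tool_pos: [0.4988, 0.2269, 0.0286]
ee_rot: [3.141, -0.003, 0.551]
wrist_force: [-0.0, 0.9, -2.2]
width: 0.0216
finger_force: 30.0
```

Call:
{"op": "drive_tool", "data": {
  "commands": [
    [0.3,0,0,0,0,0],
    [0.3,0,0,0,0,0],
    [0.3,0,0,0,0,0],
    [0,0,0,0,0,0]
  ]
}}

```text
time: 64.55
tool_pos: [0.5291, 0.2463, 0.0269]
ee_rot: [3.142, -0.0, 0.552]
wrist_force: [-0.8, -0.3, -2.0]
width: 0.0217
finger_force: 30.0
```

Call:
{"op": "drive_tool", "data": {
  "commands": [
    [0.3,0,0,0,0,0],
    [0.3,0,0,0,0,0],
    [0.3,0,0,0,0,0],
    [0.2,0,0,0,0,0],
    [0.1,0,0,0,0,0],
    [0.08,0,0,0,0,0],
    [0,0,0,0,0,0],
    [0,0,0.1,0,0,0],
    [0,0,0,0,0,0]
  ]
}}

```text
time: 65.68
tool_pos: [0.5711, 0.2722, 0.0223]
ee_rot: [-3.141, 0.001, 0.552]
wrist_force: [-0.3, 0.3, -1.8]
width: 0.0214
finger_force: 30.0
```

Call:
{"op": "drive_tool", "data": {
  "commands": [
    [0,0,0,0,0,0],
    [0,0,0,0,0,0],
    [0,0,0,0,0,0],
    [0,0,-0.5,0,0,0],
    [0,0,-1,0,0,0],
    [0,0,-1,0,0,0],
    [0,0,-1,0,0,0],
    [-1,0,0,0,0,0],
    [-1,0,0,0,0,0],
    [-1,0,0,0,0,0],
    [-1,0,0,0,0,0],
    [-1,0,0,0,0,0],
    [-1,0,0,0,0,0],
    [-1,0,0,0,0,0],
    [0,0,0,0,0,0]
  ],
  "gripper": 0.55
}}

```text
time: 67.55
tool_pos: [0.3324, 0.1252, 0.1647]
ee_rot: [3.14, -0.004, 0.551]
wrist_force: [0.2, 0.4, 0.1]
width: 0.0421
finger_force: 0.0
```

```bash
python3 rk.py; python3 - <<'E'
from h import *
t=load('top');cv2.imwrite('pics/f.png',cv2.resize(t['image'][100:300,80:400],(800,500),interpolation=cv2.INTER_CUBIC))
E
```

```text
184 x -94.56764 -7.322963 y -65.92356 ((-50.9487190246582, -65.75544738769531), (87.28580474853516, 20.129316329956055), 0.3431498408317566) z [0.01915211 0.02486084 0.02982772]
178 x -95.6871 -7.9114895 y -0.59915173 ((-51.77387237548828, -0.4024372100830078), (87.7540054321289, 19.895824432373047), 0.3482714891433716) z [0.02047459 0.02434323 0.03071154]
176 x -92.993164 -5.0487804 y 65.114815 ((-49.02171325683594, 65.19625854492188), (88.13578796386719, 19.077547073364258), 0.7467058897018433) z [0.01947904 0.02499879 0.03063407]
```

View pics/f.png

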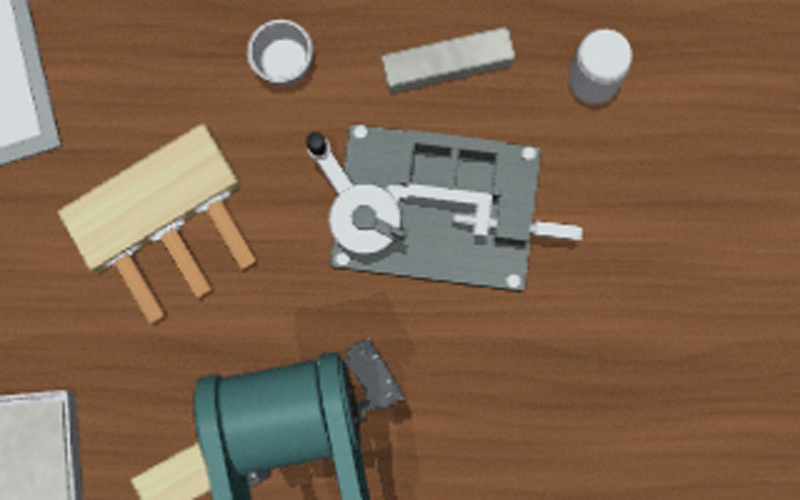

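All three scrapers sit in the block (handles at (140,288), (187,262), (232,233)) with edges about 64–66 mm inside. The pin is through both eyes, its tip at (455,217), the lever is at tighten and the bystanders are untouched. Handing in.

```bash
python3 -c "
from bench import close_job
print(close_job())"
```

```text
the job is handed in; nothing more can be done
None
```

The job is handed in after about 68 s of the 200 s, though the hand-in returned no verdict: lever at tighten, plate closed, pin through both eyes with its tip about 25 mm beyond the second, all three scrapers blade first in their slots with edges about 65 mm inside, and the can, prism and tin left alone.

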